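Load the penetrometer's weight carriage and lock it home

ROBOT

A 6-joint arm with a two-finger parallel gripper is mounted at the origin on the work surface. World frame = base frame: x ahead of the robot, y to its left, z up, the work surface at z = 0. Lengths are in m, angles in rad, forces in N, time in s.
With the tool pointing down it reaches from about 0.25 to 0.85 m from the base axis. Payload 12.5 kg.
Tool frame: the origin (TCP) lies on the centre line of the jaws, within the pads' length; the fingertips stand 22 mm ahead of it and the grasp point (between the pads) lies 3 mm ahead of it; z points along the fingers, y is the line along which they close (so a half turn about z gives the same grasp; the last joint's range is limited). The gripper opens to 93 mm and grips with 3 to 60 N. Pads are 15 mm wide; open, the fingers measure 128 mm over their backs; the gripper's body (75 mm by 188 mm) begins 65 mm behind the grasp point.
Start: joints at [-1.315, 0.351, 1.652, -0, 1.139, -0.085], TCP at [0.184, -0.518, 0.241] pointing down, gripper open.
Joint ranges: [-2.75, 2.75], [-0.79, 2.1], [0.01, 2.65], [-1.57, 4.71], [0.07, 3.14], [-2.87, 2.87]. Speed limits (rad/s): [2.22, 2.22, 2.79, 3.14, 3.14, 3.14].

INTERFACE

Orientations are given as a rotation vector (axis times angle).
In Python, from cell import r gives the robot as it stands.
- The arm moves only by the tool servo_tool, never from a script. Its arguments are lists of equal length, an entry for each row: "rotation": the turn, a rotation vector about the tool's x, y, z scaled (see below), a list of three; "slide": the shift along the tool's x, y, z scaled (see below), a list of three; "jaw": the finger opening in mm, from 0 to 93. A call has 1 to 8 rows; each row is the pose to reach, as a shift and turn from the pose commanded when the call began, along the tool's axes at that moment; what a row does not reach only later rows make up. The controller multiplies each number of a shift by 500 mm and each number of a turn by 30 degrees. A row lasts 1/8 s, in which the tool goes at most 62.5 mm and 10.7 degrees, less where a joint would pass 70% of its speed; a pose out of reach is approached as far as the arm can. A call with a number of a shift or a turn outside -1 to 1 is refused whole. A call with a gripper value outside its range is refused whole. The fingers move at their own pace and stop on an object; the grip force is fixed at half the most. Time passes only in rows, so rows that repeat a pose let the fingers close. It gives the time, the measured TCP pose, the force, the opening and the grip force at its end, in the units of the state.
- r.state(): the state, without advancing time (a new reading comes with each control period).
- r.grab_frame(name): name is "scene" or "top" or "wrist"; returns the picture (384x512x3 uint8, red, green, blue); there is no depth.
- r.get_calibration(name): a dict with "fov_y" (degrees; the focal length in pixels is half the picture's height over the tangent of half this angle, whatever the lens; pixels are square), "cx", "cy" (the principal point, pixels), "rvec" (rotation vector, rad) and "tvec" (3), from world to camera coordinates, as OpenCV has them; the wrist camera has in their place "T_tool_cam" (4x4, takes a point from camera to tool coordinates, whose origin is the TCP and whose axes are the flange's). Camera axes: x right, y down, z forward; pixel columns grow to the right and rows downward; lengths in m; the calibration is good to about 2 mm. A picture is of the moment at which its call begins: read the wrist's pose just before it. get_calibration takes no time and is no camera call.
- r.finish_job(): hands the job in; it is judged then, once.
The state is a dict: "time_s": time; "joints": joint angles; "joint_vel": joint speeds; "tau": joint torques, N m; "ee_pos": TCP position; "tcp_rot": TCP orientation; "force": force on the tool from outside, world axes, zero at the start; "torque": the same for the moment, N m; "gripper_width": finger opening in m; "grip_force": force on a finger pad.
Only numpy, scipy, OpenCV 4.12 (cv2) and the standard library are available. Lean on these libraries where they do the work, as an engineer would, in place of code of your own. Each camera call takes 0.05 s, during which the arm holds its last target. There are 200 camera calls.

TASK

Turn the locking knob of the penetrometer to free its sliding carriage, draw the carriage fully out from under the head, and put every spool-shaped brass weight that is on the bench onto a spindle of its own, upright and fully down on the deck. Then push the loaded carriage fully home under the head and turn the knob back to lock it; do not disturb the other things on the bench.

Things in the scene. Friction and masses are not known exactly. Their poses are not given: they have to be found in the camera images.
- station: The penetrometer, fixed to the bench: a dark base plate 20 mm thick, a white column 400 mm tall at its back (+y side) and a white head that overhangs the base. Origin on the bench under the middle of the head's front edge (the edge that looks to the station's own -y); own y points from the carriage's loading side towards the column, x across, z up. The head spans x -110 to +110 mm, its underside is 170 mm above the bench; column from y = +100 mm.
- carriage (a joint): Position of the aluminium sliding carriage (m): 0 fully home under the head, growing to 0.17 fully out, as it moves along the station's own -y. Friction about 3 N; it stays where it is left. At 0 the spindles stand under the head, 30 mm behind its front edge, where no weight can be put on; at 0.17 they stand 140 mm in front of it. While the knob is locked a steel tongue stops it after about 4 mm.
- handle (a point): Point on the axis of the carriage's handle, a black upright round post 22 mm in diameter and 55 mm tall on the deck's outer end, 112 mm in front of the middle spindle; the point is 35 mm above the deck (75 mm above the bench, 20 mm below the post's top). Pinch it from above to draw or push the carriage. At home it is 82 mm in front of the head, so a wide gripper should have its long side along the station's x. Axes parallel to the station's.
- knob (a joint): Angle of the locking knob (rad): 0 locked, grows counter-clockwise seen from above to 1.57, fully free. Stiff turning about 0.06 N m; it stays where it is left. It can be closed to 0 only with the carriage home, within about 1 mm, else its tongue meets a lug on the carriage.
- knob_grip (a point): Centre of the knob's bar grip, on its vertical turning axis, 74 mm above the bench: an upright-axis black bar 70 mm long, 14 mm thick, 32 mm high (16 mm above and below this point), at the robot's side of the carriage. The point's own y runs along the bar and turns with it; x is across the bar.
- spindle0 (a point): Foot of the near (robot-side) spindle, on the carriage deck's top (40 mm above the bench): an upright steel pin 14 mm in diameter and 75 mm tall above the deck, its top 12 mm tapered. The three spindles are 72 mm apart in a row along the station's x; moves with the carriage. Any weight fits any spindle, one weight on each.
- spindle1 (a point): Foot of the middle spindle, on the carriage deck's top (40 mm above the bench): an upright steel pin 14 mm in diameter and 75 mm tall above the deck, its top 12 mm tapered. The three spindles are 72 mm apart in a row along the station's x; moves with the carriage. Any weight fits any spindle, one weight on each.
- spindle2 (a point): Foot of the far spindle, on the carriage deck's top (40 mm above the bench): an upright steel pin 14 mm in diameter and 75 mm tall above the deck, its top 12 mm tapered. The three spindles are 72 mm apart in a row along the station's x; moves with the carriage. Any weight fits any spindle, one weight on each.
- weight0 (a point): Centre (half-way up, on the axis) of a spool-shaped brass weight, 60 mm tall, about 0.43 kg: bottom flange 66 mm in diameter and 8 mm thick, waist 32 mm, top collar 42 mm in diameter from 38 to 60 mm above its foot, and a bore 20 mm in diameter right through; stands upright on the bench, own z is its axis. Grip the collar from above. Seated on a spindle this point is 30 mm above the deck and the spindle stands 15 mm out of the top. May be absent.
- weight1 (a point): Centre (half-way up, on the axis) of a spool-shaped brass weight, 60 mm tall, about 0.43 kg: bottom flange 66 mm in diameter and 8 mm thick, waist 32 mm, top collar 42 mm in diameter from 38 to 60 mm above its foot, and a bore 20 mm in diameter right through; stands upright on the bench, own z is its axis. Grip the collar from above. Seated on a spindle this point is 30 mm above the deck and the spindle stands 15 mm out of the top. May be absent.
- weight2 (a point): Centre (half-way up, on the axis) of a spool-shaped brass weight, 60 mm tall, about 0.43 kg: bottom flange 66 mm in diameter and 8 mm thick, waist 32 mm, top collar 42 mm in diameter from 38 to 60 mm above its foot, and a bore 20 mm in diameter right through; stands upright on the bench, own z is its axis. Grip the collar from above. Seated on a spindle this point is 30 mm above the deck and the spindle stands 15 mm out of the top. May be absent.
- tin_a: Bystander: small open steel sample tin, 55 mm in diameter, 35 mm tall, among the weights. Origin at the centre of its underside.
- tin_b: Bystander: small open steel sample tin, 55 mm in diameter, 45 mm tall. Origin at the centre of its underside.
- beaker: Bystander: glass beaker 70 mm in diameter, 90 mm tall. Origin at the centre of its underside.
- disc: Bystander: solid brass disc 60 mm in diameter, 30 mm tall, with no bore; not to be loaded. Origin at the centre of its underside.
- reagent: Bystander: squat amber jar 64 mm in diameter, 85 mm tall. Origin at the centre of its underside.
- spatula: Bystander: spatula lying on the bench beyond the weights. Origin on its underside, own x along it.
Mind the look-alikes: they are no part of the job. Leave any black or purple look-alike of the part that bears weight0 alone. What is shaped like the part that bears weight2 but pink is not meant.

How it is judged:
By the outcome, as a careful person would: the job done as asked, in the order asked, and still so for the second after the job is handed in, with the robot touching nothing.
Of spool0, spool1, spool2 only 2 to 3 are there at a start; the rules pass over those that are not, and their reading is None.
At some moment in a run one of spool0, spool1, spool2 may be knocked a few centimetres aside while the robot is not near it.
It also fails if it takes over 208 s, if anything falls off the work surface, if the arm or the gripper's body presses on something with over 40 N, if the wrist force passes 120 N, or if a joint passes its speed limit or range.

## Working session

There is one attempt and no reset: what is moved stays moved. The work goes in short steps, Python scripts to look and compute and a tool call to move; the robot and the scene stay as the last step left them, time stands still between calls to the robot, and variables do not carry over. Pictures are saved under pics/ and viewed, at most 14 in all, crops included, and the job is handed in when it is done.

Besides the shell and the picture viewer there is one more tool, called after "Call:" by a JSON object that holds its "op" and its "data", one argument or row to a line. servo_tool: Moves the arm, as the interface text tells. Shifts and turns lie within -1 to 1; 1 stands for 500 mm of shift or 30 degrees of turn. Its arguments: {"type":"object","properties":{"rotation":{"type":"array"},"slide":{"type":"array"},"jaw":{"type":"array"}},"required":["rotation","slide","jaw"]}

```bash
mkdir -p pics; ls
python3 - <<'E'
from cell import r
import cv2,numpy as np
np.set_printoptions(precision=4,suppress=True)
s=r.state();print(s)
for n in("scene","top","wrist"):
    print(n,r.get_calibration(n)); cv2.imwrite(f"pics/{n}0.png",r.grab_frame(n)[:,:,::-1])
E
```

```text
pics
{'time_s': 0.0, 'joints': array([-1.3146,  0.3512,  1.6524, -0.    ,  1.1391, -0.0846]), 'joint_vel': array([-0.0003,  0.0013,  0.0001, -0.0015, -0.0003, -0.0015]), 'tau': array([  0.    , -49.7324, -28.5253,   0.0698,   0.0257,  -0.0001]), 'ee_pos': array([ 0.1838, -0.518 ,  0.2401]), 'tcp_rot': array([-3.0949, -0.5325,  0.0002]), 'force': array([-0.1661, -0.0399, -0.1398]), 'torque': array([-0.0014, -0.0151,  0.0128]), 'grip_force': 0.0, 'gripper_width': 0.09283554273818244}
scene {'fov_y': 42.215264582199765, 'cx': 250.71366915024416, 'cy': 179.53868153774079, 'rvec': array([ 1.1418,  2.213 , -1.0845]), 'tvec': array([ 0.389 , -0.1975,  1.9891])}
top {'fov_y': 42.946750894549226, 'cx': 252.20111719002713, 'cy': 187.64996089640798, 'rvec': array([ 2.1056, -2.1274,  0.2014]), 'tvec': array([-0.0926,  0.5801,  1.2774])}
wrist {'fov_y': 63.8311951399061, 'cx': 259.4034547923149, 'cy': 188.73372340131243, 'T_tool_cam': array([[ 0.0002, -0.9601, -0.2796,  0.0781],
       [ 1.    ,  0.0004, -0.0007,  0.0003],
       [ 0.0008, -0.2796,  0.9601, -0.1448],
       [ 0.    ,  0.    ,  0.    ,  1.    ]])}
```

View pics/top0.png

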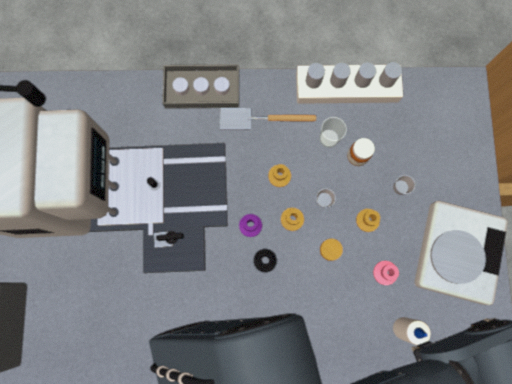

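View pics/scene0.png

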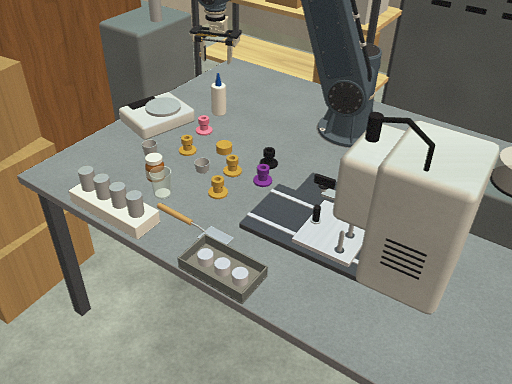

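```bash
cat > h.py <<'E'
import cv2,numpy as np
from scipy.spatial.transform import Rotation as R
from cell import r
np.set_printoptions(precision=4,suppress=True)
def cam(n,s=None):
    c=r.get_calibration(n); f=192/np.tan(np.radians(c["fov_y"]/2))
    if n=="wrist":
        T=np.array(c["T_tool_cam"]); Rt=R.from_rotvec(s["tcp_rot"]).as_matrix()
        Rw=Rt@T[:3,:3]; o=Rt@T[:3,3]+s["ee_pos"]
    else:
        Rc=R.from_rotvec(c["rvec"]).as_matrix(); Rw=Rc.T; o=-Rc.T@np.array(c["tvec"])
    return f,c["cx"],c["cy"],Rw,o
def ray(C,u,v,z):
    f,cx,cy,Rw,o=C; d=Rw@np.array([(u-cx)/f,(v-cy)/f,1]); return o+d*(z-o[2])/d[2]
def proj(C,p):
    f,cx,cy,Rw,o=C; q=Rw.T@(np.array(p)-o); return q[:2]/q[2]*f+[cx,cy]
def grab(n,name):
    s=r.state(); im=r.grab_frame(n)[:,:,::-1].copy(); cv2.imwrite(f"pics/{name}.png",im); return im,cam(n,s)
def blobs(m,amin=30):
    n,l,st,c=cv2.connectedComponentsWithStats(m.astype(np.uint8)); return [(c[i],st[i]) for i in range(1,n) if st[i,4]>amin]
E
python3 - <<'E'
from h import *
im=cv2.imread("pics/top0.png");C=cam("top");print(C[4])
h=cv2.cvtColor(im,cv2.COLOR_BGR2HSV)
m=cv2.inRange(h,(12,120,80),(28,255,255))
for c,s in blobs(m): print(c,s,ray(C,*c,.05))
for n,p,z in [("knob",(169,237),.09),("handle",(152,182.5),.095),("s0",(113,212),.04),("s2",(113,160),.04),("railA",(227,143.5),.02),("railB",(228,227),.02),("headc",(108,150),.17)]: print(n,ray(C,*p,z))
cv2.imwrite("pics/c1.png",np.hstack([cv2.resize(im[130:280,85:235],None,fx=4,fy=4,interpolation=2)]))
E
```

```text
[ 0.3206 -0.1044  1.365 ]
[502.246  117.0508] [ 487   43   25  163 2719] [ 0.7754 -0.805   0.05  ]
[292.8902 117.8497] [269 115  46   6 173] [ 0.7801 -0.2154  0.05  ]
[356.3103 157.3103] [350 148  18  15  58] [ 0.6631 -0.3884  0.05  ]
[279.2951 175.5109] [269 165  22  22 366] [ 0.6137 -0.1736  0.05  ]
[291.936  218.8507] [281 208  23  23 375] [ 0.493  -0.2054  0.05  ]
[367.8168 219.7178] [357 209  23  23 404] [ 0.4885 -0.4106  0.05  ]
[330.7228 249.1549] [320 239  22  21 368] [ 0.4103 -0.3071  0.05  ]
knob [0.4434 0.12   0.09  ]
handle [0.5884 0.1678 0.095 ]
s0 [0.5184 0.2843 0.04  ]
s2 [0.6657 0.291  0.04  ]
railA [ 0.7159 -0.0275  0.02  ]
railB [ 0.4761 -0.0304  0.02  ]
headc [0.6582 0.2661 0.17  ]
```

View pics/c1.png

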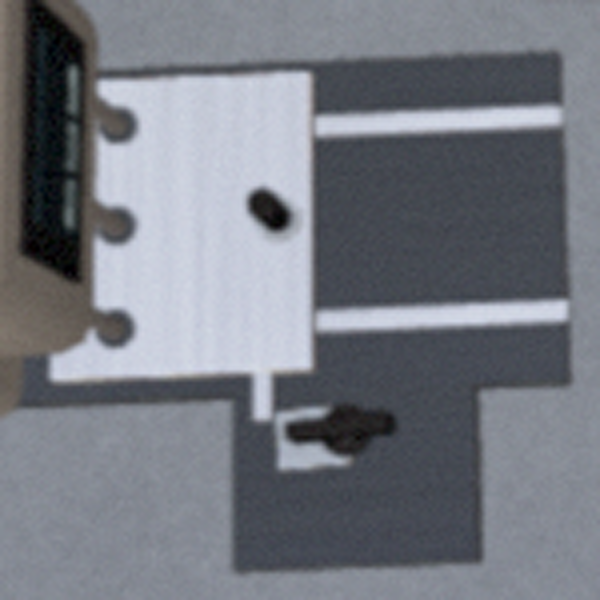

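```bash
cat >> h.py <<'E'
def go(p,yaw=None):
    """print slide/rotation (units of the tool call) to reach p, tool-x yaw in deg"""
    s=r.state(); Rt=R.from_rotvec(s["tcp_rot"]); M=Rt.as_matrix()
    y0=np.degrees(np.arctan2(M[1,0],M[0,0])); d=M.T@(np.array(p)-s["ee_pos"])/.5
    print("t",s["time_s"],"pos",s["ee_pos"],"yaw",y0,"slide",d)
    if yaw is not None:
        Rg=R.from_euler("ZX",[yaw,180],degrees=True); print("rot",np.degrees((Rt.inv()*Rg).as_rotvec())/30)
E
python3 - <<'E'
from h import *
go((.48,.10,.30),90)
E
```

```text
t 0.15 pos [ 0.1838 -0.5181  0.2402] yaw 19.527559273993855 slide [ 0.9716 -0.9673 -0.1186]
rot [-0.0014 -0.0011 -2.3491]
```

Call:
{"op": "servo_tool", "data": {
  "rotation": [
    [0,0,-0.3],
    [0,0,-0.6],
    [0,0,-0.9],
    [0,0,-1],
    [0,0,-1],
    [0,0,-1],
    [0,0,-1],
    [0,0,-1]
  ],
  "slide": [
    [0.08,-0.08,-0.118],
    [0.16,-0.16,-0.118],
    [0.24,-0.24,-0.118],
    [0.32,-0.32,-0.118],
    [0.4,-0.4,-0.118],
    [0.48,-0.48,-0.118],
    [0.56,-0.56,-0.118],
    [0.64,-0.64,-0.118]
  ],
  "jaw": [60,60,60,60,60,60,60,60]
}}

```text
time_s: 1.15
ee_pos: [0.3789, -0.108, 0.2997]
tcp_rot: [2.853, 1.316, 0.0]
force: [0.5, -0.5, -0.3]
gripper_width: 0.0601
grip_force: 0.0
```

```bash
python3 -c "
from h import *
go((.48,.10,.30),90)"
```

```text
t 1.15 pos [ 0.3789 -0.108   0.2997] yaw 49.515835490987165 slide [ 0.4477 -0.1163 -0.0005]
rot [ 0.0008  0.0001 -1.3495]
```

Call:
{"op": "servo_tool", "data": {
  "rotation": [
    [0,0,-0.3],
    [0,0,-0.6],
    [0,0,-0.9],
    [0,0,-1],
    [0,0,-1]
  ],
  "slide": [
    [0.1,-0.03,0],
    [0.2,-0.06,0],
    [0.3,-0.09,0],
    [0.4,-0.11,0],
    [0.448,-0.116,0]
  ],
  "jaw": [60,60,60,60,60]
}}

```text
time_s: 1.78
ee_pos: [0.4803, 0.1004, 0.2993]
tcp_rot: [-2.412, -2.013, 0.0]
force: [-0.9, -0.2, -0.1]
gripper_width: 0.06
grip_force: 0.0
```

Call:
{"op": "servo_tool", "data": {
  "rotation": [
    [0,0,-0.3],
    [0,0,-0.35],
    [0,0,-0.35]
  ],
  "slide": [
    [0,0,0],
    [0,0,0],
    [0,0,0]
  ],
  "jaw": [60,60,60]
}}

```text
time_s: 2.15
ee_pos: [0.4796, 0.098, 0.2996]
tcp_rot: [-2.224, -2.219, 0.0]
force: [-0.3, -0.0, -0.4]
gripper_width: 0.0596
grip_force: 0.0
```

```bash
python3 -c "
from h import *
go((.48,.10,.30),90)
im,C=grab('wrist','w1')
print(C[3],C[4])
cv2.imwrite('pics/w1b.png',cv2.resize(im,(800,600)))"
```

```text
t 2.15 pos [0.4796 0.098  0.2996] yaw 89.86161791498583 slide [ 0.004   0.0007 -0.0008]
rot [-0.0002  0.     -0.0046]
[[ 1.     -0.0023 -0.0002]
 [-0.0022 -0.9601 -0.2795]
 [ 0.0005  0.2795 -0.9601]] [0.48   0.1759 0.4444]
```

View pics/w1b.png

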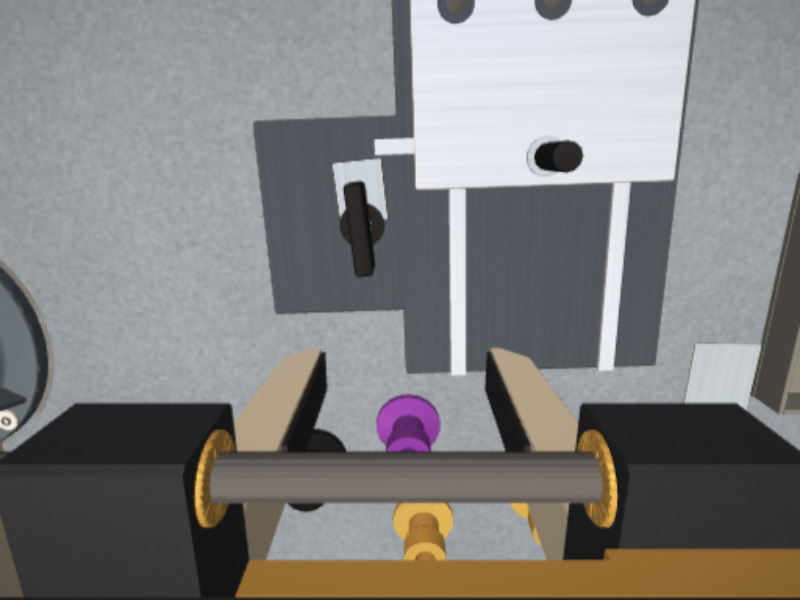

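```bash
cat > m.py <<'E'
from h import *
im=cv2.imread("pics/w1.png")
import pickle
Rw=np.array([[1,-.0023,-.0002],[-.0022,-.9601,-.2795],[.0005,.2795,-.9601]]);c=r.get_calibration("wrist")
C=(192/np.tan(np.radians(c["fov_y"]/2)),c["cx"],c["cy"],Rw,np.array([.48,.1759,.4444]))
g=cv2.cvtColor(im,cv2.COLOR_BGR2GRAY)
def pt(n,u,v,z): p=ray(C,u*.64,v*.64,z);print(n,p);return p
a=pt("barfar",355,182,.09);b=pt("barnear",364.5,275,.09);print("mid",(a+b)/2,"len",np.linalg.norm(a-b),"ang off y",np.degrees(np.arctan2(-(a-b)[0],(a-b)[1])))
pt("handle top",567,156,.095);pt("handle foot",547,156,.04)
pt("spin0",456,7,.04);pt("spin1",552,4,.04);pt("spin2",650,1,.04)
for n,a,b,z in[("deckedge",(417,188),(675,179),.04),("base",(407,373),(655,364),.02),("railL",(458,190),(458,373),.03)]:
    p=pt(n,*a,z);q=pt(n,*b,z);d=q-p;print(np.degrees(np.arctan2(d[1],d[0])))
h=cv2.inRange(g[105:182,205:260],0,42)
for q,s in blobs(h,50):print(q+[205,105],s)
E
python3 m.py
```

```text
barfar [0.444  0.1572 0.09  ]
barnear [0.4491 0.0885 0.09  ]
mid [0.4465 0.1228 0.09  ] len 0.06885090588915858 ang off y 4.192002694659291
handle top [0.5929 0.1748 0.095 ]
handle foot [0.5945 0.1746 0.04  ]
spin0 [0.5182 0.2814 0.04  ]
spin1 [0.5895 0.2833 0.04  ]
spin2 [0.6622 0.2851 0.04  ]
deckedge [0.4897 0.1496 0.04  ]
deckedge [0.7006 0.1563 0.04  ]
1.8270043423733726
base [ 0.4814 -0.026   0.02  ]
base [ 0.7189 -0.0172  0.02  ]
2.1320174224610766
railL [0.5245 0.1472 0.03  ]
railL [ 0.5293 -0.0214  0.03  ]
-88.37852950682966
[231.7095 146.95  ] [ 13  12  27  60 740]
```

```bash
python3 -c "
from h import *
go((.4465,.1228,.08),94)"
```

```text
t 2.2 pos [0.4797 0.098  0.2997] yaw 89.85783069386818 slide [ 0.0495 -0.0665  0.4394]
rot [ 0.0001  0.     -0.1381]
```

Call:
{"op": "servo_tool", "data": {
  "rotation": [
    [0,0,-0.138],
    [0,0,-0.138],
    [0,0,-0.138],
    [0,0,-0.138],
    [0,0,-0.138],
    [0,0,-0.138]
  ],
  "slide": [
    [0.05,-0.066,0.1],
    [0.05,-0.066,0.2],
    [0.05,-0.066,0.28],
    [0.05,-0.066,0.36],
    [0.05,-0.066,0.41],
    [0.05,-0.066,0.439]
  ],
  "jaw": [40,40,40,40,40,40]
}}

```text
time_s: 2.95
ee_pos: [0.4465, 0.123, 0.0792]
tcp_rot: [-2.141, -2.298, 0.001]
force: [0.1, 0.9, 0.4]
gripper_width: 0.0403
grip_force: 0.0
```

Call:
{"op": "servo_tool", "data": {
  "rotation": [
    [0,0,0],
    [0,0,0],
    [0,0,0],
    [0,0,0],
    [0,0,0],
    [0,0,0]
  ],
  "slide": [
    [0,0,0],
    [0,0,0],
    [0,0,0],
    [0,0,0],
    [0,0,0],
    [0,0,0]
  ],
  "jaw": [40,20,5,5,5,5]
}}

```text
time_s: 3.7
ee_pos: [0.4446, 0.1231, 0.0803]
tcp_rot: [-2.137, -2.299, 0.006]
force: [-12.7, -0.1, 12.3]
gripper_width: 0.0137
grip_force: 30.0
```

Call:
{"op": "servo_tool", "data": {
  "rotation": [
    [0,0,0],
    [0,0,-0.25],
    [0,0,-0.5],
    [0,0,-0.75],
    [0,0,-1],
    [0,0,-1]
  ],
  "slide": [
    [0,-0.006,-0.003],
    [0,-0.006,-0.003],
    [0,-0.006,-0.003],
    [0,-0.006,-0.003],
    [0,-0.006,-0.003],
    [0,-0.006,-0.003]
  ],
  "jaw": [5,5,5,5,5,5]
}}

```text
time_s: 4.45
ee_pos: [0.4435, 0.1228, 0.0806]
tcp_rot: [-1.468, -2.777, 0.001]
force: [6.1, 0.7, -22.7]
gripper_width: 0.0138
grip_force: 30.0
```

```bash
python3 -c "
from h import *
s=r.state();print(s['force'],s['torque']);go((.4440,.1228,.08),182)"
```

```text
[  6.1484   0.7196 -22.7175] [-0.0615 -1.1518  0.1236]
t 4.45 pos [0.4435 0.1228 0.0806] yaw 124.27418948662144 slide [-0.0006  0.0008  0.0012]
rot [-0.001  -0.0006 -1.9242]
```

Call:
{"op": "servo_tool", "data": {
  "rotation": [
    [0,0,0],
    [0,0,-0.25],
    [0,0,-0.5],
    [0,0,-0.75],
    [0,0,-1],
    [0,0,-1]
  ],
  "slide": [
    [0,0.001,0.002],
    [0,0.001,0.002],
    [0,0.001,0.002],
    [0,0.001,0.002],
    [0,0.001,0.002],
    [0,0.001,0.002]
  ],
  "jaw": [5,5,5,5,5,5]
}}

```text
time_s: 5.2
ee_pos: [0.4432, 0.1225, 0.0805]
tcp_rot: [-0.698, -3.061, 0.003]
force: [-2.7, -8.6, -2.9]
gripper_width: 0.0139
grip_force: 30.0
```

```bash
python3 -c "
from h import *
s=r.state();print(s['force'],s['torque']);go((.4440,.1228,.08),182)"
```

```text
[-2.7345 -8.6193 -2.8933] [-1.6065  0.2742  0.0834]
t 5.2 pos [0.4432 0.1225 0.0805] yaw 154.2929747261034 slide [-0.0011  0.0013  0.001 ]
rot [-0.0037 -0.0036 -0.9236]
```

Call:
{"op": "servo_tool", "data": {
  "rotation": [
    [0,0,-0.25],
    [0,0,-0.5],
    [0,0,-0.75],
    [0,0,-0.95],
    [0,0,-0.95]
  ],
  "slide": [
    [0,-0.002,0],
    [0,-0.002,0],
    [0,-0.002,0],
    [0,-0.002,0],
    [0,-0.002,0]
  ],
  "jaw": [5,5,5,5,5]
}}

```text
time_s: 5.82
ee_pos: [0.4431, 0.1218, 0.0805]
tcp_rot: [0.074, -3.139, 0.001]
force: [-2.6, -6.4, -5.7]
gripper_width: 0.0138
grip_force: 30.1
```

```bash
python3 -c "
from h import *
s=r.state();print(s['force'],s['torque']);go((.4440,.1228,.08),182)"
```

```text
[-2.6378 -6.3756 -5.7109] [-1.2492 -0.0173 -0.3979]
t 5.825 pos [0.4431 0.1218 0.0805] yaw -177.29295839110233 slide [-0.0019  0.0019  0.0011]
rot [-0.0016 -0.0029  0.0236]
```

Call:
{"op": "servo_tool", "data": {
  "rotation": [
    [0,0,0],
    [0,0,0],
    [0,0,0],
    [0,0,0.25],
    [0,0,0.5],
    [0,0,0.75],
    [0,0,1]
  ],
  "slide": [
    [0,0,0],
    [0,0,0],
    [0,0,-0.1],
    [0,0,-0.2],
    [0,0,-0.2],
    [0,0,-0.2],
    [0,0,-0.2]
  ],
  "jaw": [40,40,50,50,50,50,50]
}}

```text
time_s: 6.7
ee_pos: [0.444, 0.1226, 0.1811]
tcp_rot: [0.749, 3.05, 0.001]
force: [0.4, -0.5, 0.0]
gripper_width: 0.0499
grip_force: 0.0
```

Call:
{"op": "servo_tool", "data": {
  "rotation": [
    [0,0,0.25],
    [0,0,0.5],
    [0,0,0.75],
    [0,0,1]
  ],
  "slide": [
    [0,0,0],
    [0,0,0],
    [0,0,0],
    [0,0,0]
  ],
  "jaw": [50,50,50,50]
}}

```text
time_s: 7.2
ee_pos: [0.4439, 0.1226, 0.181]
tcp_rot: [1.513, 2.753, 0.001]
force: [0.1, -0.1, 0.2]
gripper_width: 0.05
grip_force: 0.0
```

Call:
{"op": "servo_tool", "data": {
  "rotation": [
    [0,0,0.25],
    [0,0,0.5],
    [0,0,0.75],
    [0,0,1],
    [0,0,1]
  ],
  "slide": [
    [0,0,0],
    [0,0,0],
    [0,0,0],
    [0,0,0],
    [0,0,0]
  ],
  "jaw": [50,50,50,50,50]
}}

```text
time_s: 7.82
ee_pos: [0.4439, 0.1225, 0.1809]
tcp_rot: [2.168, 2.273, 0.001]
force: [0.2, -0.4, -0.1]
gripper_width: 0.0501
grip_force: 0.0
```

```bash
python3 -c "
from h import *
go((.5905,.169,.08),91.7)
im,C=grab('wrist','w2')
print(repr(C[3]),C[4])
cv2.imwrite('pics/w2b.png',cv2.resize(im,(800,600)))"
```

```text
t 7.825 pos [0.4439 0.1225 0.1809] yaw 92.7180944699377 slide [0.0789 0.2971 0.202 ]
rot [ 0.0013 -0.0004  0.0339]
array([[ 0.9989,  0.0453,  0.0145],
       [ 0.0476, -0.9591, -0.279 ],
       [ 0.0013,  0.2793, -0.9602]]) [0.4402 0.2003 0.3257]
```

View pics/w2b.png

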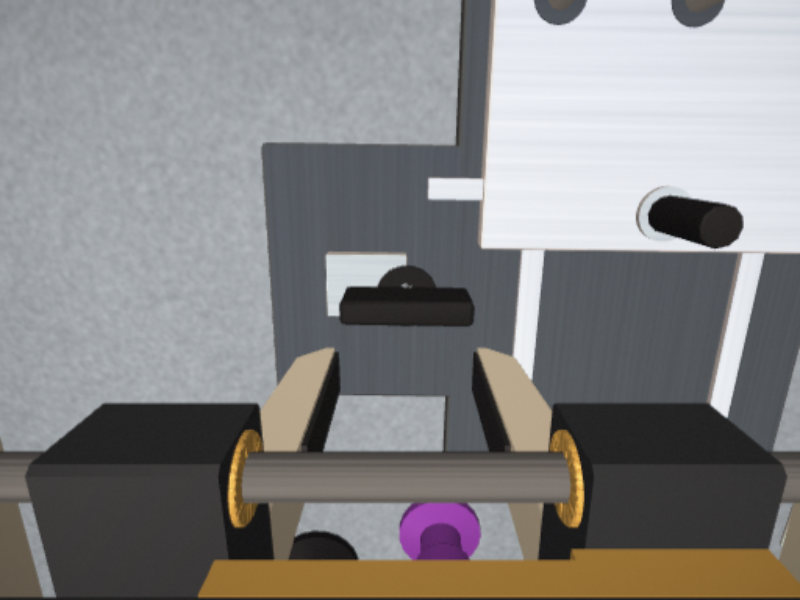

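```bash
python3 -c "
from h import *
c=r.get_calibration('wrist')
Rw=np.array([[.9989,.0453,.0145],[.0476,-.9591,-.279],[.0013,.2793,-.9602]])
C=(192/np.tan(np.radians(c['fov_y']/2)),c['cx'],c['cy'],Rw,np.array([.4402,.2003,.3257]))
for u,v,z in[(721,226,.095),(663,214,.04),(558,3,.04),(696,6,.04),(406,307,.09),(408,286,.058)]:print(ray(C,u*.64,v*.64,z))
go((.5905,.168,.08),91.7)"
```

```text
[0.5932 0.1748 0.095 ]
[0.5939 0.1741 0.04  ]
[0.517  0.2806 0.04  ]
[0.5898 0.2827 0.04  ]
[0.4444 0.1254 0.09  ]
[0.4455 0.1279 0.058 ]
t 7.875 pos [0.4438 0.1225 0.1808] yaw 92.83217831185506 slide [0.0763 0.2974 0.2019]
rot [ 0.001  -0.0003  0.0377]
```

Call:
{"op": "servo_tool", "data": {
  "rotation": [
    [0,0,0.035],
    [0,0,0.035],
    [0,0,0.035],
    [0,0,0.035],
    [0,0,0.035],
    [0,0,0.035],
    [0,0,0.035],
    [0,0,0.035]
  ],
  "slide": [
    [0.05,0.1,0],
    [0.079,0.2,0],
    [0.079,0.3,0.02],
    [0.079,0.3,0.07],
    [0.079,0.3,0.11],
    [0.079,0.3,0.15],
    [0.079,0.3,0.18],
    [0.079,0.3,0.2]
  ],
  "jaw": [50,50,50,50,50,50,50,50]
}}

```text
time_s: 8.88
ee_pos: [0.5917, 0.1688, 0.0799]
tcp_rot: [-2.189, -2.253, 0.0]
force: [0.4, 0.3, 1.0]
gripper_width: 0.05
grip_force: 0.0
```

Call:
{"op": "servo_tool", "data": {
  "rotation": [
    [0,0,0],
    [0,0,0],
    [0,0,0],
    [0,0,0],
    [0,0,0],
    [0,0,0]
  ],
  "slide": [
    [0,0,0],
    [0,0,0],
    [0,0,0],
    [0,0,0],
    [0,0,0],
    [0,0,0]
  ],
  "jaw": [40,25,15,15,15,15]
}}

```text
time_s: 9.62
ee_pos: [0.5929, 0.1689, 0.0813]
tcp_rot: [2.189, 2.251, 0.004]
force: [5.0, 0.5, -2.5]
gripper_width: 0.0219
grip_force: 30.0
```

```bash
python3 -c "
from h import *
s=r.state();print(s['force'],s['torque']);p=s['ee_pos'];a=np.radians(91.7);go(p-.178*np.array([np.cos(a),np.sin(a),0]),91.7)"
```

```text
[ 5.0437  0.5148 -2.4766] [ 0.0123 -0.7174  0.0251]
t 9.625 pos [0.5929 0.1689 0.0813] yaw 91.61062380430631 slide [-0.356   0.0006 -0.0001]
rot [ 0.0056 -0.0008 -0.003 ]
```

Call:
{"op": "servo_tool", "data": {
  "rotation": [
    [0,0,0],
    [0,0,0],
    [0,0,0],
    [0,0,0],
    [0,0,0],
    [0,0,0],
    [0,0,0],
    [0,0,0]
  ],
  "slide": [
    [-0.03,0.001,0],
    [-0.07,0.001,0],
    [-0.12,0.001,0],
    [-0.17,0.001,0],
    [-0.22,0.001,0],
    [-0.27,0.001,0],
    [-0.31,0.001,0],
    [-0.33,0.001,0]
  ],
  "jaw": [15,15,15,15,15,15,15,15]
}}

```text
time_s: 10.62
ee_pos: [0.5983, 0.003, 0.0813]
tcp_rot: [2.189, 2.249, 0.004]
force: [9.3, 3.8, -3.2]
gripper_width: 0.0214
grip_force: 30.0
```

Call:
{"op": "servo_tool", "data": {
  "rotation": [
    [0,0,0],
    [0,0,0],
    [0,0,0],
    [0,0,0]
  ],
  "slide": [
    [-0.005,0,0],
    [-0.01,0,0],
    [-0.015,0,0],
    [-0.015,0,0]
  ],
  "jaw": [15,15,15,15]
}}

```text
time_s: 11.12
ee_pos: [0.5985, -0.0012, 0.0813]
tcp_rot: [2.191, 2.252, 0.008]
force: [9.0, 19.6, -2.7]
gripper_width: 0.0214
grip_force: 30.0
```

Call:
{"op": "servo_tool", "data": {
  "rotation": [
    [0,0,0],
    [0,0,0],
    [0,0,0],
    [0,0,0],
    [0,0,0],
    [0,0,0],
    [0,0,0],
    [0,0,0]
  ],
  "slide": [
    [0.01,0,0],
    [0.01,0,0],
    [0.01,0,-0.05],
    [0.01,0,-0.15],
    [0.05,0,-0.25],
    [0.08,0,-0.3],
    [0.08,0,-0.3],
    [0.08,0,-0.3]
  ],
  "jaw": [50,50,60,60,60,60,60,60]
}}

```text
time_s: 12.12
ee_pos: [0.5954, 0.0358, 0.2293]
tcp_rot: [-2.189, -2.251, 0.002]
force: [-0.2, 0.3, 0.3]
gripper_width: 0.06
grip_force: 0.0
```

```bash
python3 -c "
from h import *
im,C=grab('wrist','w3')
import pickle;pickle.dump(C,open('w3.pkl','wb'))
t,_=grab('top','t3')
cv2.imwrite('pics/w3b.png',cv2.resize(im,(800,600)))
cv2.imwrite('pics/t3b.png',cv2.resize(t[60:300,90:430],None,fx=2.3,fy=2.3))
go((0,0,0))"
```

```text
t 12.225 pos [0.5954 0.0357 0.2291] yaw 91.58103885411967 slide [-0.0386 -1.1912  0.4611]
```

View pics/w3b.png

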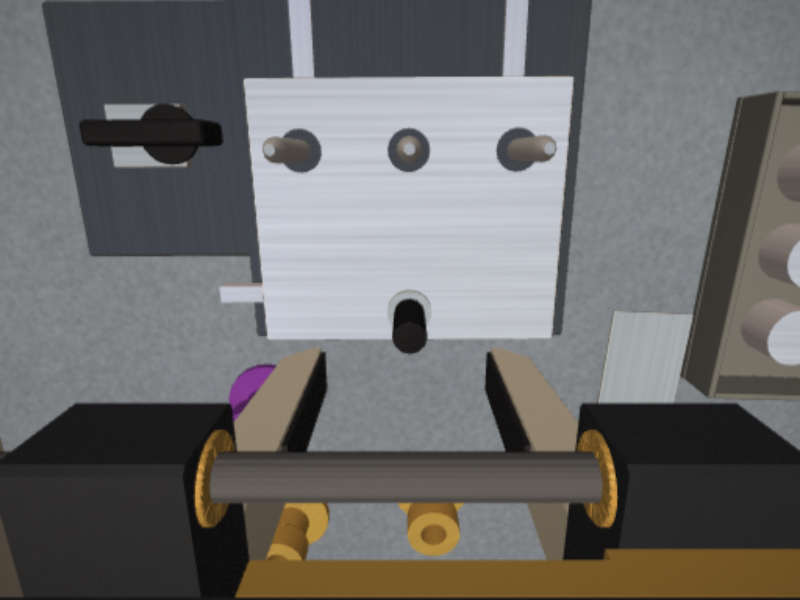

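View pics/t3b.png

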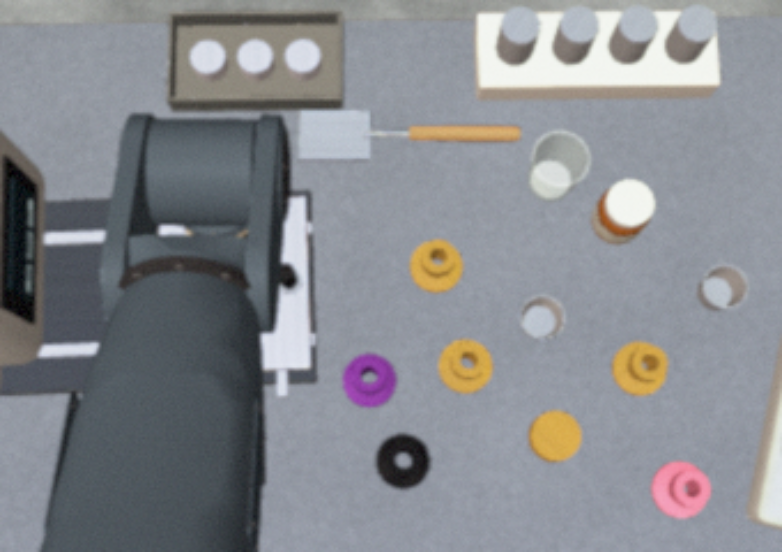

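```bash
python3 -c "
from h import *
import pickle;C=pickle.load(open('w3.pkl','rb'))
for u,v,z in[(269,149,.115),(409,148,.115),(550,147,.115),(302,150,.04),(409,149,.04),(517,149,.04),(409,338,.095),(433,534,.06)]:print(ray(C,u*.64,v*.64,z))
T=cam('top')
for u,v in [(438,258),(468,363),(650,364)]: print(ray(T,90+u/2.3,60+v/2.3,.06))
t=cv2.imread('pics/t3.png');h=cv2.cvtColor(t,cv2.COLOR_BGR2HSV)
for n,lo,hi,z in [('gold',(12,120,80),(28,255,255),.004),('purple',(135,90,50),(160,255,255),.004)]:
  for c,s in blobs(cv2.inRange(h,lo,hi)): print(n,c,s[4],ray(T,*c,z))
"
```

```text
[0.523  0.1144 0.115 ]
[0.5951 0.1169 0.115 ]
[0.6675 0.1194 0.115 ]
[0.5245 0.1146 0.04  ]
[0.5955 0.1172 0.04  ]
[0.6672 0.1192 0.04  ]
[0.5986 0.0046 0.095 ]
[ 0.6233 -0.1749  0.06  ]
[ 0.6208 -0.1764  0.06  ]
[ 0.4944 -0.2088  0.06  ]
[ 0.491  -0.4214  0.06  ]
gold [502.251  116.8333] 2705 [ 0.792  -0.8296  0.004 ]
gold [303.2222 115.8611] 36 [ 0.8019 -0.2497  0.004 ]
gold [289.4862 118.6514] 109 [ 0.7938 -0.2093  0.004 ]
gold [356.4308 157.1077] 65 [ 0.6757 -0.3987  0.004 ]
gold [279.2951 175.5109] 366 [ 0.624 -0.176  0.004]
gold [291.836  218.8737] 372 [ 0.499  -0.2086  0.004 ]
gold [367.8313 219.7444] 403 [ 0.4943 -0.4214  0.004 ]
gold [330.7268 249.1448] 366 [ 0.4135 -0.3142  0.004 ]
purple [250.0801 225.1757] 387 [ 0.4825 -0.0913  0.004 ]
```

Call:
{"op": "servo_tool", "data": {
  "rotation": [
    [0,0,0.3],
    [0,0,0.6],
    [0,0,0.9],
    [0,0,1]
  ],
  "slide": [
    [-0.1,0,0],
    [-0.2,0,0],
    [-0.3,0,0],
    [-0.38,0,0]
  ],
  "jaw": [65,65,65,65]
}}

```text
time_s: 12.72
ee_pos: [0.6007, -0.1559, 0.2294]
tcp_rot: [-2.701, -1.602, 0.002]
force: [0.2, 0.1, 0.4]
gripper_width: 0.0651
grip_force: 0.0
```

Call:
{"op": "servo_tool", "data": {
  "rotation": [
    [0,0,0.3],
    [0,0,0.6],
    [0,0,0.9],
    [0,0,1]
  ],
  "slide": [
    [0,0,0],
    [0,0,0],
    [0,0,0],
    [0,0,0]
  ],
  "jaw": [65,65,65,65]
}}

```text
time_s: 13.22
ee_pos: [0.6008, -0.154, 0.2293]
tcp_rot: [-3.023, -0.85, 0.003]
force: [0.0, -0.6, 0.3]
gripper_width: 0.0648
grip_force: 0.0
```

Call:
{"op": "servo_tool", "data": {
  "rotation": [
    [0,0,0.3],
    [0,0,0.6],
    [0,0,0.9],
    [0,0,1],
    [0,0,1]
  ],
  "slide": [
    [0,0,0],
    [0,0,0],
    [0,0,0],
    [0,0,0],
    [0,0,0]
  ],
  "jaw": [65,65,65,65,65]
}}

```text
time_s: 13.85
ee_pos: [0.6009, -0.1539, 0.2295]
tcp_rot: [-3.141, -0.044, 0.003]
force: [0.4, 0.3, 1.0]
gripper_width: 0.0651
grip_force: 0.0
```

```bash
cat >> h.py <<'E'
def spools(name):
    """gold collars in the wrist view: bore centre cast onto z=.06"""
    im,C=grab("wrist",name); h=cv2.cvtColor(im,cv2.COLOR_BGR2HSV)
    m=cv2.inRange(h,(12,110,60),(28,255,255)); m[340:]=0
    cs,hi=cv2.findContours(m,cv2.RETR_CCOMP,cv2.CHAIN_APPROX_NONE)
    for i,c in enumerate(cs):
        a=cv2.contourArea(c)
        if a>60:
            x,y,w,hh=cv2.boundingRect(c); q=(x+w/2-.5,y+hh/2-.5)
            print("hole" if hi[0][i][3]>=0 else "blob",q,w,hh,a,ray(C,*q,.06))
    return im,C
E
python3 -c "
from h import *
im,C=spools('w4');go((.622,-.176,.052),0)
cv2.imwrite('pics/w4b.png',cv2.resize(im,(800,600)))"
```

```text
blob (391.5, 306.0) 28 63 797.5 [ 0.4458 -0.316   0.06  ]
blob (127.0, 306.0) 27 63 775.5 [0.4365 0.0001 0.06  ]
blob (468.5, 251.5) 74 48 1529.5 [ 0.5202 -0.3921  0.06  ]
blob (297.5, 250.0) 48 61 2019.0 [ 0.5165 -0.1991  0.06  ]
blob (278.0, 147.5) 55 56 2293.5 [ 0.6316 -0.1719  0.06  ]
hole (278.5, 150.5) 16 12 121.0 [ 0.6286 -0.1725  0.06  ]
blob (458.0, 104.0) 19 49 90.0 [ 0.6795 -0.3466  0.06  ]
blob (490.5, 103.5) 42 64 1310.0 [ 0.6809 -0.3784  0.06  ]
t 13.9 pos [ 0.601  -0.1538  0.2298] yaw 1.664491914103386 slide [0.0411 0.0457 0.3554]
rot [-0.0008  0.0025  0.0555]
```

View pics/w4b.png

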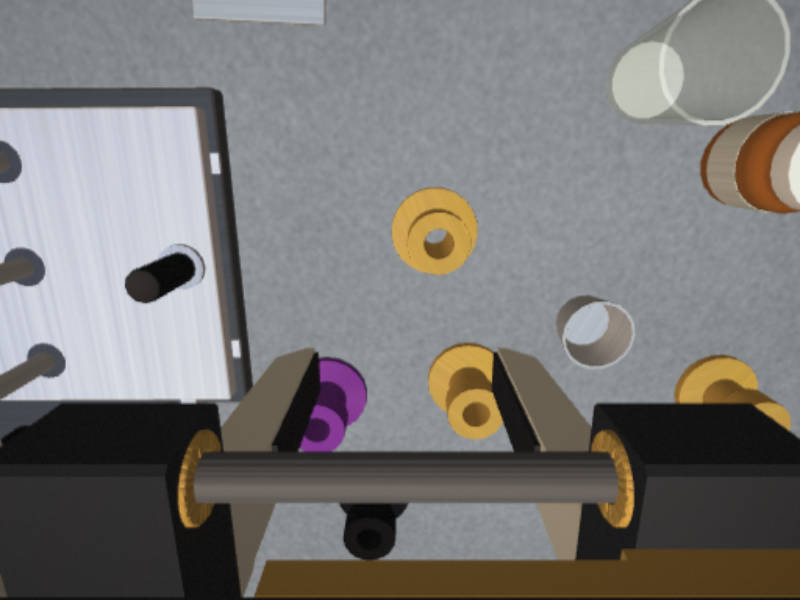

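Call:
{"op": "servo_tool", "data": {
  "rotation": [
    [0,0,0],
    [0,0,0],
    [0,0,0],
    [0,0,0],
    [0,0,0],
    [0,0,0],
    [0,0,0],
    [0,0,0]
  ],
  "slide": [
    [0.043,0.0445,0.05],
    [0.043,0.0445,0.14],
    [0.043,0.0445,0.22],
    [0.043,0.0445,0.28],
    [0.043,0.0445,0.33],
    [0.043,0.0445,0.355],
    [0.043,0.0445,0.355],
    [0.043,0.0445,0.355]
  ],
  "jaw": [65,65,65,65,65,65,65,50]
}}

```text
time_s: 14.9
ee_pos: [0.624, -0.1754, 0.0542]
tcp_rot: [3.141, 0.045, 0.002]
force: [1.0, -0.6, 0.5]
gripper_width: 0.0589
grip_force: 0.0
```

Call:
{"op": "servo_tool", "data": {
  "rotation": [
    [0,0,0],
    [0,0,0],
    [0,0,0],
    [0,0,0],
    [0,0,0]
  ],
  "slide": [
    [0,0,0],
    [0,0,0],
    [0,0,0],
    [0,0,0],
    [0,0,0]
  ],
  "jaw": [40,30,30,30,30]
}}

```text
time_s: 15.52
ee_pos: [0.6238, -0.1752, 0.0538]
tcp_rot: [3.141, 0.044, 0.001]
force: [-1.9, 1.2, 6.2]
gripper_width: 0.0417
grip_force: 30.0
```

Call:
{"op": "servo_tool", "data": {
  "rotation": [
    [0,0,0],
    [0,0,0],
    [0,0,0],
    [0,0,0],
    [0,0,0]
  ],
  "slide": [
    [0,0,-0.05],
    [0,0,-0.12],
    [0,0,-0.2],
    [0,0,-0.28],
    [0,0,-0.28]
  ],
  "jaw": [30,30,30,30,30]
}}

```text
time_s: 16.15
ee_pos: [0.6245, -0.1755, 0.1955]
tcp_rot: [3.14, 0.044, 0.007]
force: [-0.4, -1.2, -4.7]
gripper_width: 0.0412
grip_force: 30.0
```

```bash
cat >> h.py <<'E'
def held(name):
    """centre of the held collar's top ring and bore, in tool coordinates at 8 mm ahead.. (top 11 mm above grasp point)"""
    im=r.grab_frame("wrist")[:,:,::-1].copy(); cv2.imwrite(f"pics/{name}.png",im)
    c=r.get_calibration("wrist"); T=np.array(c["T_tool_cam"]); C=(192/np.tan(np.radians(c["fov_y"]/2)),c["cx"],c["cy"],T[:3,:3],T[:3,3])
    return im,C
E
python3 -c "
from h import *
im,C=held('w5');go((.6675,.1194,.19))
cv2.imwrite('pics/w5b.png',cv2.resize(im[190:320,160:360],(800,520)))"
```

```text
t 16.2 pos [ 0.6234 -0.1751  0.1931] yaw 1.6208190580596016 slide [ 0.1047 -0.5863  0.006 ]
```

View pics/w5b.png

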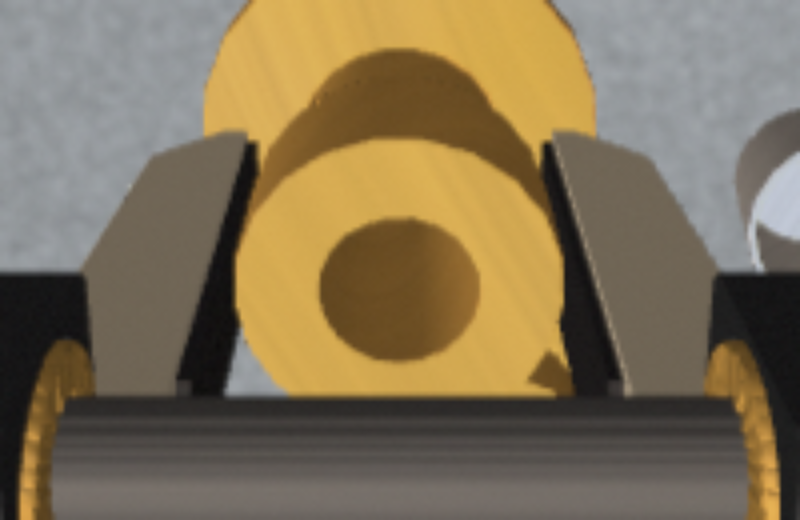

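```bash
python3 -c "
from h import *
c=r.get_calibration('wrist'); T=np.array(c['T_tool_cam']); C=(192/np.tan(np.radians(c['fov_y']/2)),c['cx'],c['cy'],T[:3,:3],T[:3,3])
o=ray(C,259.75,262.25,-.006);print(o)
s=r.state();M=R.from_rotvec(s['tcp_rot']).as_matrix();off=M@(o*[1,1,0]);go(np.array([.6675,.1194,.2])-off)"
```

```text
[-0.0008  0.0003 -0.006 ]
t 16.2 pos [ 0.6234 -0.1751  0.1931] yaw 1.6208190580596016 slide [ 0.1064 -0.587  -0.014 ]
```

Call:
{"op": "servo_tool", "data": {
  "rotation": [
    [0,0,0],
    [0,0,0],
    [0,0,0],
    [0,0,0],
    [0,0,0],
    [0,0,0],
    [0,0,0],
    [0,0,0]
  ],
  "slide": [
    [0.01,-0.05,-0.01],
    [0.03,-0.13,-0.01],
    [0.05,-0.22,-0.01],
    [0.07,-0.32,-0.01],
    [0.09,-0.42,-0.01],
    [0.1,-0.51,-0.01],
    [0.106,-0.57,-0.01],
    [0.106,-0.587,-0.01]
  ],
  "jaw": [30,30,30,30,30,30,30,30]
}}

```text
time_s: 17.2
ee_pos: [0.6671, 0.1214, 0.1952]
tcp_rot: [3.141, 0.047, -0.006]
force: [0.2, -0.1, -4.7]
gripper_width: 0.041
grip_force: 30.0
```

```bash
python3 -c "
from h import *
im,C=held('w6');go((.6683,.1197,.155))
cv2.imwrite('pics/w6b.png',cv2.resize(im[190:320,160:360],(800,520)))"
```

```text
t 17.25 pos [0.6672 0.1212 0.1956] yaw 1.7052926568929485 slide [0.0025 0.003  0.0812]
```

View pics/w6b.png

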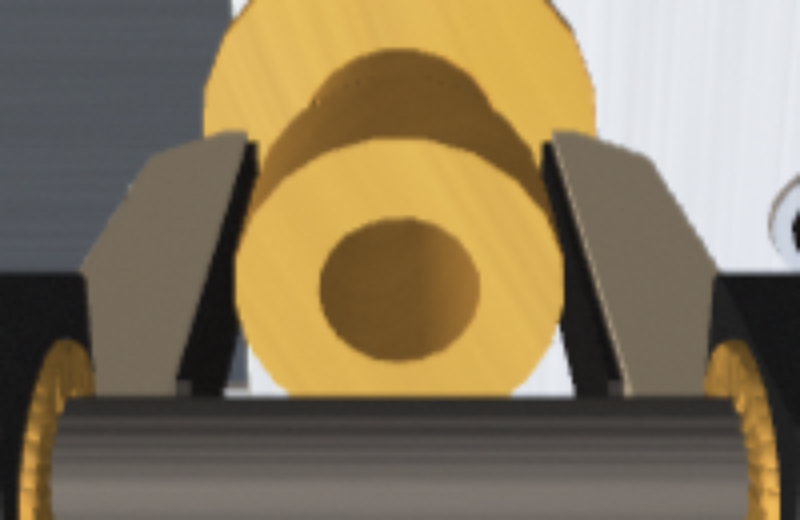

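Call:
{"op": "servo_tool", "data": {
  "rotation": [
    [0,0,0],
    [0,0,0],
    [0,0,0],
    [0,0,0],
    [0,0,0],
    [0,0,0]
  ],
  "slide": [
    [0.0015,0.002,0.01],
    [0.0015,0.002,0.03],
    [0.0015,0.002,0.045],
    [0.0015,0.002,0.06],
    [0.0015,0.002,0.075],
    [0.0015,0.002,0.08]
  ],
  "jaw": [30,30,30,30,30,30]
}}

```text
time_s: 18.0
ee_pos: [0.6687, 0.1187, 0.1575]
tcp_rot: [3.141, 0.044, -0.001]
force: [0.6, 0.0, -4.3]
gripper_width: 0.0415
grip_force: 30.0
```

Call:
{"op": "servo_tool", "data": {
  "rotation": [
    [0,0,0],
    [0,0,0],
    [0,0,0],
    [0,0,0],
    [0,0,0],
    [0,0,0]
  ],
  "slide": [
    [0,0,0.02],
    [0,0,0.05],
    [0,0,0.08],
    [0,0,0.1],
    [0,0,0.115],
    [0,0,0.122]
  ],
  "jaw": [30,30,30,30,30,30]
}}

```text
time_s: 18.75
ee_pos: [0.6689, 0.1187, 0.0967]
tcp_rot: [3.141, 0.044, -0.0]
force: [0.1, -0.1, -3.5]
gripper_width: 0.0411
grip_force: 30.0
```

Call:
{"op": "servo_tool", "data": {
  "rotation": [
    [0,0,0],
    [0,0,0],
    [0,0,0]
  ],
  "slide": [
    [0,0,0.002],
    [0,0,0.004],
    [0,0,0.005]
  ],
  "jaw": [30,30,30]
}}

```text
time_s: 19.12
ee_pos: [0.6691, 0.1188, 0.0949]
tcp_rot: [-3.141, -0.044, -0.001]
force: [0.7, -0.3, -2.8]
gripper_width: 0.0415
grip_force: 30.0
```

Call:
{"op": "servo_tool", "data": {
  "rotation": [
    [0,0,0],
    [0,0,0],
    [0,0,0],
    [0,0,0],
    [0,0,0],
    [0,0,0],
    [0,0,0]
  ],
  "slide": [
    [0,0,0],
    [0,0,0],
    [0,0,-0.04],
    [0,0,-0.14],
    [0,0,-0.24],
    [0,0.1,-0.25],
    [-0.1,0.2,-0.25]
  ],
  "jaw": [50,65,65,65,65,65,65]
}}

```text
time_s: 20.0
ee_pos: [0.6286, 0.022, 0.2218]
tcp_rot: [3.141, 0.045, 0.007]
force: [0.3, -1.3, -0.3]
gripper_width: 0.0649
grip_force: 0.0
```

```bash
python3 -c "
from h import *
T,C=cam('top'),None
t,_=grab('top','t7');h=cv2.cvtColor(t,cv2.COLOR_BGR2HSV)
for c,s in blobs(cv2.inRange(h,(12,120,80),(28,255,255))): print(c,s[4])
c=r.get_calibration('wrist')
TT=np.array(c['T_tool_cam']);Rt=R.from_euler('ZX',[1.66,180],degrees=True).as_matrix()
C=(192/np.tan(np.radians(c['fov_y']/2)),c['cx'],c['cy'],Rt@TT[:3,:3],Rt@TT[:3,3]+[.601,-.1538,.2298])
print(ray(C,475*.64,414*.64,.06),ray(C,281,155.2,.06))
go((.4965,-.2078,.22))"
```

```text
[502.2455 116.6541] 2697
[293.0067 117.9933] 149
[355.9153 156.8983] 59
[367.8209 219.7189] 402
[294.5014 230.5149] 369
[330.7507 249.2055] 365
[ 0.4981 -0.2079  0.06  ] [ 0.6241 -0.1753  0.06  ]
t 20.05 pos [0.6222 0.0179 0.2202] yaw 1.5049058216927669 slide [-0.2631  0.4446  0.0019]
```

Call:
{"op": "servo_tool", "data": {
  "rotation": [
    [0,0,0],
    [0,0,0],
    [0,0,0],
    [0,0,0],
    [0,0,0],
    [0,0,0],
    [0,0,0],
    [0,0,0]
  ],
  "slide": [
    [-0.05,0.08,0],
    [-0.12,0.16,0],
    [-0.2,0.25,0],
    [-0.27,0.34,0],
    [-0.34,0.42,0],
    [-0.38,0.46,0],
    [-0.38,0.46,0],
    [-0.38,0.46,0]
  ],
  "jaw": [65,65,65,65,65,65,65,65]
}}

```text
time_s: 21.05
ee_pos: [0.4446, -0.2116, 0.2205]
tcp_rot: [3.141, 0.044, 0.002]
force: [0.5, -0.0, -0.4]
gripper_width: 0.065
grip_force: 0.0
```

```bash
python3 -c "
from h import *
T=cam('top')
print('black',ray(T,265.2,260,.06))
im,C=spools('w8');import pickle;pickle.dump(C,open('w8.pkl','wb'))
go((.464,-.2153,.054))
cv2.imwrite('pics/w8b.png',cv2.resize(im,(800,600)))"
```

```text
black [ 0.3828 -0.1311  0.06  ]
blob (391.5, 306.0) 28 63 801.0 [ 0.2969 -0.3691  0.06  ]
blob (126.5, 306.0) 28 63 777.5 [ 0.2881 -0.062   0.06  ]
blob (343.5, 199.5) 56 54 2217.5 [ 0.4249 -0.2999  0.06  ]
blob (265.0, 166.5) 55 58 2361.5 [ 0.4576 -0.217   0.06  ]
hole (265.5, 170.0) 14 9 78.0 [ 0.454  -0.2176  0.06  ]
blob (452.0, 130.5) 83 58 3531.0 [ 0.4987 -0.3985  0.06  ]
t 21.1 pos [ 0.4447 -0.2114  0.2202] yaw 1.6570085713695912 slide [0.038  0.0088 0.3325]
```

View pics/w8b.png

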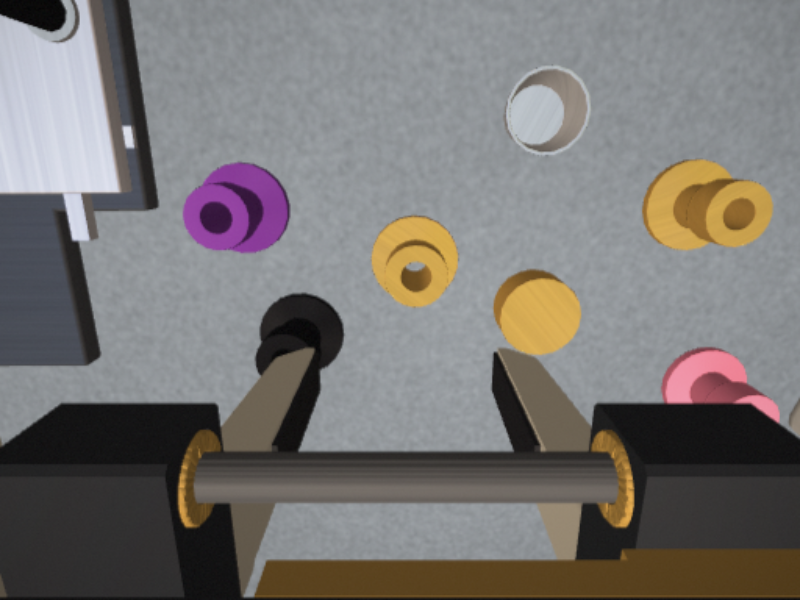

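```bash
python3 -c "
from h import *
import pickle;C=pickle.load(open('w8.pkl','rb'))
b=ray(C,417*.64,274*.64,.06);print(b,ray(C,739*.64,212*.64,.06))
b[2]=.054;go(b)"
```

```text
[ 0.4484 -0.2192  0.06  ] [ 0.4943 -0.4201  0.06  ]
t 21.1 pos [ 0.4447 -0.2114  0.2202] yaw 1.6570085713695912 slide [0.0067 0.0157 0.3325]
```

```bash
python3 -c "
from h import *
import pickle
t,T=grab('top','t9');h=cv2.cvtColor(t,cv2.COLOR_BGR2HSV)
for c,s in blobs(cv2.inRange(h,(12,120,80),(28,255,255))): print(c,s[4],ray(T,*c,.03))
spools('w9')
"
```

```text
[502.2448 116.6363] 2700 [ 0.7836 -0.8158  0.03  ]
[294.5827 118.1439] 139 [ 0.7862 -0.2219  0.03  ]
[174.4638 157.0617] 373 [0.6749 0.1204 0.03  ]
[356.5082 157.082 ] 61 [ 0.669  -0.3933  0.03  ]
[367.8713 219.7772] 404 [ 0.4909 -0.4154  0.03  ]
[338.2333 252.3833] 60 [ 0.4027 -0.3302  0.03  ]
blob (391.5, 306.0) 28 63 800.5 [ 0.2974 -0.3686  0.06  ]
blob (127.0, 306.0) 27 63 778.5 [ 0.2881 -0.0625  0.06  ]
blob (343.5, 199.5) 56 54 2220.0 [ 0.4251 -0.2994  0.06  ]
blob (265.5, 166.5) 56 58 2373.0 [ 0.4576 -0.2171  0.06  ]
hole (266.0, 170.0) 15 9 78.0 [ 0.4541 -0.2177  0.06  ]
blob (453.0, 130.5) 83 58 3547.0 [ 0.4989 -0.3987  0.06  ]
```

Call:
{"op": "servo_tool", "data": {
  "rotation": [
    [0,0,0],
    [0,0,0],
    [0,0,0],
    [0,0,0],
    [0,0,0],
    [0,0,0],
    [0,0,0],
    [0,0,0]
  ],
  "slide": [
    [0.0065,0.0155,0.05],
    [0.0065,0.0155,0.14],
    [0.0065,0.0155,0.22],
    [0.0065,0.0155,0.28],
    [0.0065,0.0155,0.32],
    [0.0065,0.0155,0.333],
    [0.0065,0.0155,0.333],
    [0.0065,0.0155,0.333]
  ],
  "jaw": [65,65,65,65,65,65,65,50]
}}

```text
time_s: 22.2
ee_pos: [0.448, -0.2197, 0.0539]
tcp_rot: [3.141, 0.045, 0.002]
force: [0.7, -0.7, 0.7]
gripper_width: 0.0592
grip_force: 0.0
```

Call:
{"op": "servo_tool", "data": {
  "rotation": [
    [0,0,0],
    [0,0,0],
    [0,0,0],
    [0,0,0],
    [0,0,0]
  ],
  "slide": [
    [0,0,0],
    [0,0,0],
    [0,0,0],
    [0,0,0],
    [0,0,0]
  ],
  "jaw": [40,30,30,30,30]
}}

```text
time_s: 22.82
ee_pos: [0.4476, -0.2195, 0.0536]
tcp_rot: [-3.141, -0.044, -0.001]
force: [-1.1, 2.6, 6.6]
gripper_width: 0.0416
grip_force: 30.0
```

Call:
{"op": "servo_tool", "data": {
  "rotation": [
    [0,0,0],
    [0,0,0],
    [0,0,0],
    [0,0,0],
    [0,0,0]
  ],
  "slide": [
    [0,0,-0.05],
    [0,0,-0.12],
    [0,0,-0.2],
    [0,0,-0.28],
    [0,0,-0.28]
  ],
  "jaw": [30,30,30,30,30]
}}

```text
time_s: 23.45
ee_pos: [0.4483, -0.2201, 0.195]
tcp_rot: [3.139, 0.044, 0.006]
force: [-0.6, 0.1, -5.1]
gripper_width: 0.042
grip_force: 30.0
```

```bash
cat >> h.py <<'E'
def bore(name):
    """held bore centre in tool coordinates (dark ellipse between the fingers)"""
    im,C=held(name); v=cv2.cvtColor(im,cv2.COLOR_BGR2HSV)[:,:,2]; a=im[237:287,230:290]
    m=(v[237:287,230:290]<165)&(cv2.cvtColor(a,cv2.COLOR_BGR2HSV)[:,:,1]>100)
    for c,s in blobs(m,150): print("bore px",c+[230,237],s,ray(C,s[0]+s[2]/2-.5+230,s[1]+s[3]/2-.5+237,-.006))
E
python3 -c "
from h import *
bore('w10');go((.5230,.1144,.2))
im=cv2.imread('pics/w5.png');v=cv2.cvtColor(im,cv2.COLOR_BGR2HSV);print(v[262,240:285:5,2],v[262,225,:])"
```

```text
bore px [258.965  262.5592] [  10    8   39   36 1114] [-0.001  -0.0001 -0.006 ]
t 23.5 pos [ 0.4473 -0.2196  0.193 ] yaw 1.6149414460866292 slide [ 0.1701 -0.6634 -0.0142]
[ 98  98 106 109 106 111 128 144 215] [ 20 158 211]
```

Call:
{"op": "servo_tool", "data": {
  "rotation": [
    [0,0,0],
    [0,0,0],
    [0,0,0],
    [0,0,0],
    [0,0,0],
    [0,0,0],
    [0,0,0],
    [0,0,0]
  ],
  "slide": [
    [0.02,-0.05,-0.01],
    [0.05,-0.14,-0.01],
    [0.09,-0.25,-0.01],
    [0.12,-0.36,-0.01],
    [0.15,-0.47,-0.01],
    [0.172,-0.57,-0.01],
    [0.172,-0.64,-0.01],
    [0.172,-0.663,-0.01]
  ],
  "jaw": [30,30,30,30,30,30,30,30]
}}

```text
time_s: 24.5
ee_pos: [0.5229, 0.1157, 0.1957]
tcp_rot: [3.141, 0.048, -0.006]
force: [0.6, -0.4, -4.2]
gripper_width: 0.0419
grip_force: 30.0
```

Call:
{"op": "servo_tool", "data": {
  "rotation": [
    [0,0,0],
    [0,0,0]
  ],
  "slide": [
    [0,0,0],
    [0,0,0]
  ],
  "jaw": [30,30]
}}

```text
time_s: 24.75
ee_pos: [0.5239, 0.1131, 0.1975]
tcp_rot: [3.141, 0.043, -0.002]
force: [-0.1, -0.2, -4.3]
gripper_width: 0.0417
grip_force: 30.0
```

```bash
python3 -c "
from h import *
go((.5240,.1142,.155))"
```

```text
t 24.75 pos [0.5239 0.1131 0.1975] yaw 1.558164591096152 slide [ 0.0003 -0.0023  0.085 ]
```

Call:
{"op": "servo_tool", "data": {
  "rotation": [
    [0,0,0],
    [0,0,0],
    [0,0,0],
    [0,0,0],
    [0,0,0],
    [0,0,0]
  ],
  "slide": [
    [0,-0.002,0.01],
    [0,-0.002,0.03],
    [0,-0.002,0.045],
    [0,-0.002,0.06],
    [0,-0.002,0.075],
    [0,-0.002,0.085]
  ],
  "jaw": [30,30,30,30,30,30]
}}

```text
time_s: 25.5
ee_pos: [0.5239, 0.1152, 0.1551]
tcp_rot: [3.141, 0.044, -0.001]
force: [0.1, 0.2, -4.8]
gripper_width: 0.042
grip_force: 30.0
```

Call:
{"op": "servo_tool", "data": {
  "rotation": [
    [0,0,0],
    [0,0,0],
    [0,0,0],
    [0,0,0],
    [0,0,0],
    [0,0,0],
    [0,0,0]
  ],
  "slide": [
    [0,-0.001,0.02],
    [0,-0.001,0.05],
    [0,-0.001,0.08],
    [0,-0.001,0.1],
    [0,-0.001,0.115],
    [0,-0.001,0.121],
    [0,-0.001,0.121]
  ],
  "jaw": [30,30,30,30,30,30,30]
}}

```text
time_s: 26.38
ee_pos: [0.5241, 0.1157, 0.0952]
tcp_rot: [-3.141, -0.044, -0.0]
force: [0.0, -0.3, -5.2]
gripper_width: 0.0416
grip_force: 30.0
```

Call:
{"op": "servo_tool", "data": {
  "rotation": [
    [0,0,0],
    [0,0,0],
    [0,0,0],
    [0,0,0],
    [0,0,0],
    [0,0,0],
    [0,0,0]
  ],
  "slide": [
    [0,0,0],
    [0,0,0],
    [0,0,-0.04],
    [0,0,-0.14],
    [0,0,-0.24],
    [0,0.1,-0.25],
    [0,0.2,-0.25]
  ],
  "jaw": [50,65,65,65,65,65,65]
}}

```text
time_s: 27.25
ee_pos: [0.5273, 0.0148, 0.2217]
tcp_rot: [3.141, 0.047, 0.005]
force: [1.0, 1.2, -0.2]
gripper_width: 0.0653
grip_force: 0.0
```

```bash
python3 -c "
from h import *
t,T=grab('top','t11');h=cv2.cvtColor(t,cv2.COLOR_BGR2HSV)
for c,s in blobs(cv2.inRange(h,(12,120,80),(28,255,255))): print(c,s[4],ray(T,*c,.03))
go((.48,-.41,.22))"
```

```text
[502.2495 116.8974] 2709 [ 0.7828 -0.8157  0.03  ]
[293.0263 118.0132] 152 [ 0.7866 -0.2175  0.03  ]
[356.5833 157.2833] 60 [ 0.6684 -0.3935  0.03  ]
[367.8543 219.7679] 405 [ 0.4909 -0.4154  0.03  ]
[330.7049 249.1667] 366 [ 0.4116 -0.3101  0.03  ]
t 27.3 pos [0.5272 0.0101 0.2212] yaw 1.5504546574780138 slide [-0.1172  0.8374  0.0037]
```

Call:
{"op": "servo_tool", "data": {
  "rotation": [
    [0,0,0],
    [0,0,0],
    [0,0,0],
    [0,0,0],
    [0,0,0],
    [0,0,0],
    [0,0,0],
    [0,0,0]
  ],
  "slide": [
    [-0.02,0.1,0],
    [-0.04,0.22,0],
    [-0.06,0.34,0],
    [-0.08,0.46,0],
    [-0.09,0.58,0],
    [-0.1,0.7,0],
    [-0.11,0.8,0],
    [-0.115,0.855,0]
  ],
  "jaw": [65,65,65,65,65,65,65,65]
}}

```text
time_s: 28.3
ee_pos: [0.4809, -0.4157, 0.2204]
tcp_rot: [3.141, 0.041, 0.001]
force: [0.6, -0.9, -0.5]
gripper_width: 0.0649
grip_force: 0.0
```

Call:
{"op": "servo_tool", "data": {
  "rotation": [
    [0,0,0],
    [0,0,0]
  ],
  "slide": [
    [0,0,0],
    [0,0,0]
  ],
  "jaw": [65,65]
}}

```text
time_s: 28.55
ee_pos: [0.4815, -0.4124, 0.2203]
tcp_rot: [-3.141, -0.045, -0.0]
force: [0.5, 1.1, 0.2]
gripper_width: 0.0648
grip_force: 0.0
```

```bash
python3 -c "
from h import *
spools('w12');go((.494,-.4203,.054))"
```

```text
blob (391.5, 306.0) 28 63 795.5 [ 0.3338 -0.5697  0.06  ]
blob (127.0, 306.0) 27 63 773.0 [ 0.3248 -0.2632  0.06  ]
blob (174.0, 222.5) 55 50 1511.5 [ 0.4308 -0.3228  0.06  ]
blob (266.5, 158.5) 56 58 2379.5 [ 0.5026 -0.4189  0.06  ]
hole (266.5, 162.0) 16 11 105.0 [ 0.499 -0.419  0.06 ]
t 28.6 pos [ 0.4817 -0.4122  0.2204] yaw 1.6597224408268312 slide [0.0241 0.0169 0.3327]
```

Call:
{"op": "servo_tool", "data": {
  "rotation": [
    [0,0,0],
    [0,0,0],
    [0,0,0],
    [0,0,0],
    [0,0,0],
    [0,0,0],
    [0,0,0],
    [0,0,0]
  ],
  "slide": [
    [0.023,0.0175,0.05],
    [0.023,0.0175,0.14],
    [0.023,0.0175,0.22],
    [0.023,0.0175,0.28],
    [0.023,0.0175,0.32],
    [0.023,0.0175,0.333],
    [0.023,0.0175,0.333],
    [0.023,0.0175,0.333]
  ],
  "jaw": [65,65,65,65,65,65,65,50]
}}

```text
time_s: 29.6
ee_pos: [0.4937, -0.422, 0.0549]
tcp_rot: [3.14, 0.044, 0.002]
force: [0.2, -0.2, -0.5]
gripper_width: 0.0591
grip_force: 0.0
```

Call:
{"op": "servo_tool", "data": {
  "rotation": [
    [0,0,0],
    [0,0,0],
    [0,0,0],
    [0,0,0],
    [0,0,0]
  ],
  "slide": [
    [0,0,0],
    [0,0,0],
    [0,0,0],
    [0,0,0],
    [0,0,0]
  ],
  "jaw": [40,30,30,30,30]
}}

```text
time_s: 30.22
ee_pos: [0.4934, -0.4215, 0.0542]
tcp_rot: [-3.141, -0.044, -0.0]
force: [-1.0, 3.5, 6.0]
gripper_width: 0.0414
grip_force: 30.0
```

Call:
{"op": "servo_tool", "data": {
  "rotation": [
    [0,0,0],
    [0,0,0],
    [0,0,0],
    [0,0,0],
    [0,0,0]
  ],
  "slide": [
    [0,0,-0.05],
    [0,0,-0.12],
    [0,0,-0.2],
    [0,0,-0.28],
    [0,0,-0.28]
  ],
  "jaw": [30,30,30,30,30]
}}

```text
time_s: 30.85
ee_pos: [0.4939, -0.4225, 0.1961]
tcp_rot: [3.138, 0.044, 0.005]
force: [-1.0, 0.2, -4.2]
gripper_width: 0.0418
grip_force: 30.0
```

```bash
python3 -c "
from h import *
bore('w13');go((.5960,.1170,.2))"
```

```text
bore px [259.1155 260.976 ] [  10    6   40   37 1126] [-0.0001  0.0002 -0.006 ]
t 30.9 pos [ 0.4931 -0.4218  0.1936] yaw 1.6115618920633632 slide [ 0.2359 -1.0713 -0.0135]
```

Call:
{"op": "servo_tool", "data": {
  "rotation": [
    [0,0,0],
    [0,0,0],
    [0,0,0],
    [0,0,0],
    [0,0,0],
    [0,0,0],
    [0,0,0],
    [0,0,0]
  ],
  "slide": [
    [0.02,-0.05,-0.01],
    [0.05,-0.13,-0.01],
    [0.08,-0.23,-0.01],
    [0.11,-0.34,-0.01],
    [0.14,-0.45,-0.01],
    [0.17,-0.56,-0.01],
    [0.2,-0.67,-0.01],
    [0.23,-0.77,-0.01]
  ],
  "jaw": [30,30,30,30,30,30,30,30]
}}

```text
time_s: 31.9
ee_pos: [0.5965, -0.0315, 0.1961]
tcp_rot: [-3.141, -0.045, 0.006]
force: [0.5, 0.2, -3.7]
gripper_width: 0.0416
grip_force: 30.0
```

Call:
{"op": "servo_tool", "data": {
  "rotation": [
    [0,0,0],
    [0,0,0],
    [0,0,0],
    [0,0,0],
    [0,0,0],
    [0,0,0]
  ],
  "slide": [
    [0.005,-0.1,0],
    [0.005,-0.19,0],
    [0.005,-0.26,0],
    [0.005,-0.3,0],
    [0.005,-0.3,0],
    [0.005,-0.3,0]
  ],
  "jaw": [30,30,30,30,30,30]
}}

```text
time_s: 32.65
ee_pos: [0.5954, 0.1155, 0.198]
tcp_rot: [3.141, 0.043, -0.001]
force: [-0.5, -0.2, -4.0]
gripper_width: 0.0414
grip_force: 30.0
```

```bash
python3 -c "
from h import *
go((.5957,.1168,.155))"
```

```text
t 32.65 pos [0.5954 0.1155 0.198 ] yaw 1.579429902330986 slide [ 0.0007 -0.0027  0.086 ]
```

Call:
{"op": "servo_tool", "data": {
  "rotation": [
    [0,0,0],
    [0,0,0],
    [0,0,0],
    [0,0,0],
    [0,0,0],
    [0,0,0]
  ],
  "slide": [
    [0.001,-0.0025,0.01],
    [0.001,-0.0025,0.03],
    [0.001,-0.0025,0.045],
    [0.001,-0.0025,0.06],
    [0.001,-0.0025,0.075],
    [0.001,-0.0025,0.085]
  ],
  "jaw": [30,30,30,30,30,30]
}}

```text
time_s: 33.4
ee_pos: [0.5959, 0.1178, 0.1556]
tcp_rot: [3.141, 0.044, -0.001]
force: [0.1, 0.3, -3.3]
gripper_width: 0.0417
grip_force: 30.0
```

Call:
{"op": "servo_tool", "data": {
  "rotation": [
    [0,0,0],
    [0,0,0],
    [0,0,0],
    [0,0,0],
    [0,0,0],
    [0,0,0],
    [0,0,0]
  ],
  "slide": [
    [0,0,0.02],
    [0,0,0.05],
    [0,0,0.08],
    [0,0,0.1],
    [0,0,0.115],
    [0,0,0.121],
    [0,0,0.121]
  ],
  "jaw": [30,30,30,30,30,30,30]
}}

```text
time_s: 34.28
ee_pos: [0.5961, 0.1177, 0.0957]
tcp_rot: [-3.141, -0.044, -0.0]
force: [0.4, 0.2, -3.3]
gripper_width: 0.0414
grip_force: 30.0
```

Call:
{"op": "servo_tool", "data": {
  "rotation": [
    [0,0,0],
    [0,0,0],
    [0,0,0],
    [0,0,0],
    [0,0,0],
    [0,0,0],
    [0,0,0],
    [0,0,-0.3]
  ],
  "slide": [
    [0,0,0],
    [0,0,0],
    [0,0,-0.04],
    [0,0,-0.14],
    [0,0,-0.24],
    [0,0.08,-0.27],
    [0,0.16,-0.27],
    [0,0.18,-0.27]
  ],
  "jaw": [50,65,65,65,65,65,65,60]
}}

```text
time_s: 35.28
ee_pos: [0.5987, 0.0258, 0.2327]
tcp_rot: [3.127, 0.292, 0.003]
force: [-0.2, -0.3, 0.1]
gripper_width: 0.0613
grip_force: 0.0
```

Call:
{"op": "servo_tool", "data": {
  "rotation": [
    [0,0,-0.3],
    [0,0,-0.6],
    [0,0,-0.9],
    [0,0,-1]
  ],
  "slide": [
    [0,0,0],
    [0,0,0],
    [0,0,0],
    [0,0,0]
  ],
  "jaw": [50,50,50,50]
}}

```text
time_s: 35.78
ee_pos: [0.5987, 0.0278, 0.2324]
tcp_rot: [2.944, 1.095, 0.003]
force: [0.4, 0.8, -0.1]
gripper_width: 0.05
grip_force: 0.0
```

Call:
{"op": "servo_tool", "data": {
  "rotation": [
    [0,0,-0.3],
    [0,0,-0.6],
    [0,0,-0.9],
    [0,0,-1]
  ],
  "slide": [
    [0,0,0],
    [0,0,0],
    [0,0,0],
    [0,0,0]
  ],
  "jaw": [50,50,50,50]
}}

```text
time_s: 36.28
ee_pos: [0.5987, 0.0278, 0.2324]
tcp_rot: [2.56, 1.819, 0.002]
force: [0.1, 0.2, -1.0]
gripper_width: 0.05
grip_force: 0.0
```

Call:
{"op": "servo_tool", "data": {
  "rotation": [
    [0,0,-0.3],
    [0,0,-0.6],
    [0,0,-0.7],
    [0,0,-0.7],
    [0,0,-0.7]
  ],
  "slide": [
    [0,0,0],
    [0,0,0],
    [0,0,0],
    [0,0,0],
    [0,0,0]
  ],
  "jaw": [50,50,50,50,50]
}}

```text
time_s: 36.9
ee_pos: [0.5986, 0.0278, 0.2314]
tcp_rot: [2.191, 2.251, 0.001]
force: [0.1, -0.4, -0.4]
gripper_width: 0.0501
grip_force: 0.0
```

```bash
python3 -c "
from h import *
im,C=grab('wrist','w14');s,_=grab('scene','s14')
cv2.imwrite('pics/w14b.png',np.vstack([cv2.resize(im[0:240],(640,300)),cv2.resize(s[150:270,220:476],(640,300))]))
go((.5988,.003,.081),91.9)"
```

```text
t 37.0 pos [0.5986 0.0278 0.2311] yaw 91.5702231306102 slide [-0.0495 -0.001   0.3001]
rot [ 0.0008  0.     -0.011 ]
```

View pics/w14b.png

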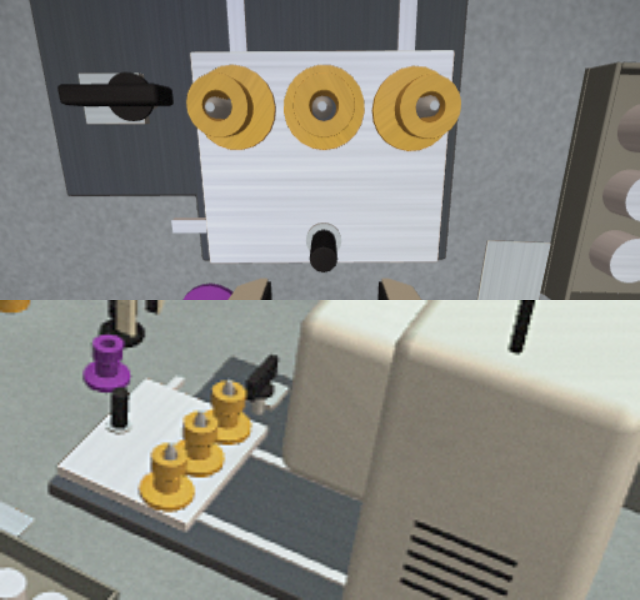

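Call:
{"op": "servo_tool", "data": {
  "rotation": [
    [0,0,-0.01],
    [0,0,-0.01],
    [0,0,-0.01],
    [0,0,-0.01],
    [0,0,-0.01],
    [0,0,-0.01],
    [0,0,-0.01],
    [0,0,-0.01]
  ],
  "slide": [
    [-0.056,0,0.02],
    [-0.056,0,0.08],
    [-0.056,0,0.15],
    [-0.056,0,0.21],
    [-0.056,0,0.26],
    [-0.056,0,0.29],
    [-0.056,0,0.3],
    [-0.056,0,0.3]
  ],
  "jaw": [50,50,50,50,50,50,50,40]
}}

```text
time_s: 38.0
ee_pos: [0.5996, -0.0002, 0.0811]
tcp_rot: [2.184, 2.258, 0.001]
force: [0.1, 0.5, 0.2]
gripper_width: 0.0439
grip_force: 0.0
```

Call:
{"op": "servo_tool", "data": {
  "rotation": [
    [0,0,0],
    [0,0,0],
    [0,0,0],
    [0,0,0],
    [0,0,0]
  ],
  "slide": [
    [0,0,0],
    [0,0,0],
    [0,0,0],
    [0,0,0],
    [0,0,0]
  ],
  "jaw": [25,15,15,15,15]
}}

```text
time_s: 38.62
ee_pos: [0.5986, -0.0003, 0.0811]
tcp_rot: [-2.183, -2.258, 0.002]
force: [-6.2, -1.0, 6.4]
gripper_width: 0.0213
grip_force: 30.0
```

```bash
python3 -c "
from h import *
go(r.state()['ee_pos']+[-.0061,.1699,0])"
```

```text
t 38.625 pos [ 0.5986 -0.0003  0.0811] yaw 91.92500737279956 slide [ 0.34   -0.0008 -0.    ]
```

Call:
{"op": "servo_tool", "data": {
  "rotation": [
    [0,0,0],
    [0,0,0],
    [0,0,0],
    [0,0,0],
    [0,0,0],
    [0,0,0],
    [0,0,0],
    [0,0,0]
  ],
  "slide": [
    [0.02,-0.001,0],
    [0.06,-0.001,0],
    [0.11,-0.001,0],
    [0.16,-0.001,0],
    [0.21,-0.001,0],
    [0.26,-0.001,0],
    [0.3,-0.001,0],
    [0.325,-0.001,0]
  ],
  "jaw": [15,15,15,15,15,15,15,15]
}}

```text
time_s: 39.62
ee_pos: [0.5932, 0.163, 0.0811]
tcp_rot: [-2.183, -2.259, 0.001]
force: [-3.7, -4.1, 5.3]
gripper_width: 0.0214
grip_force: 30.0
```

Call:
{"op": "servo_tool", "data": {
  "rotation": [
    [0,0,0],
    [0,0,0],
    [0,0,0],
    [0,0,0]
  ],
  "slide": [
    [0.008,0,0],
    [0.015,0,0],
    [0.02,0,0],
    [0.02,0,0]
  ],
  "jaw": [15,15,15,15]
}}

```text
time_s: 40.12
ee_pos: [0.5929, 0.1698, 0.0811]
tcp_rot: [2.182, 2.257, -0.005]
force: [-4.6, -18.9, 9.0]
gripper_width: 0.0216
grip_force: 30.0
```

Call:
{"op": "servo_tool", "data": {
  "rotation": [
    [0,0,0],
    [0,0,0],
    [0,0,0],
    [0,0,0],
    [0,0,0],
    [0,0,0],
    [0,0,0],
    [0,0,0]
  ],
  "slide": [
    [-0.008,0,0],
    [-0.008,0,0],
    [-0.01,0,-0.05],
    [-0.01,0,-0.14],
    [-0.03,-0.03,-0.2],
    [-0.08,-0.1,-0.2],
    [-0.1,-0.2,-0.2],
    [-0.1,-0.29,-0.2]
  ],
  "jaw": [40,50,50,50,50,50,50,50]
}}

```text
time_s: 41.12
ee_pos: [0.4483, 0.1171, 0.1806]
tcp_rot: [-2.185, -2.258, -0.001]
force: [0.4, 0.4, 0.1]
gripper_width: 0.0501
grip_force: 0.0
```

Call:
{"op": "servo_tool", "data": {
  "rotation": [
    [0,0,-0.3],
    [0,0,-0.6],
    [0,0,-0.9],
    [0,0,-1]
  ],
  "slide": [
    [0,0,0],
    [0,0,0],
    [0,0,0],
    [0,0,0]
  ],
  "jaw": [50,50,50,50]
}}

```text
time_s: 41.62
ee_pos: [0.4499, 0.1177, 0.1807]
tcp_rot: [1.52, 2.749, 0.001]
force: [0.2, 0.7, 1.0]
gripper_width: 0.0501
grip_force: 0.0
```

Call:
{"op": "servo_tool", "data": {
  "rotation": [
    [0,0,-0.3],
    [0,0,-0.6],
    [0,0,-0.9],
    [0,0,-1]
  ],
  "slide": [
    [0,0,0],
    [0,0,0],
    [0,0,0],
    [0,0,0]
  ],
  "jaw": [50,50,50,50]
}}

```text
time_s: 42.12
ee_pos: [0.4499, 0.1177, 0.1807]
tcp_rot: [0.757, 3.049, 0.001]
force: [-0.1, -0.0, -0.0]
gripper_width: 0.0502
grip_force: 0.0
```

Call:
{"op": "servo_tool", "data": {
  "rotation": [
    [0,0,-0.3],
    [0,0,-0.6],
    [0,0,-0.9],
    [0,0,-1],
    [0,0,-1]
  ],
  "slide": [
    [0,0,0],
    [0,0,0],
    [0,0,0],
    [0,0,0],
    [0,0,0]
  ],
  "jaw": [40,40,40,40,40]
}}

```text
time_s: 42.75
ee_pos: [0.4499, 0.1176, 0.1807]
tcp_rot: [-0.052, 3.141, 0.0]
force: [0.6, 0.2, -0.0]
gripper_width: 0.0404
grip_force: 0.0
```

```bash
python3 -c "
from h import *
go((.4438,.1215,.081),182.5)"
```

```text
t 42.75 pos [0.4499 0.1176 0.1807] yaw -178.09745802546192 slide [0.0119 0.008  0.1994]
rot [ 0.0005  0.0006 -0.0199]
```

Call:
{"op": "servo_tool", "data": {
  "rotation": [
    [0,0,-0.02],
    [0,0,-0.02],
    [0,0,-0.02],
    [0,0,-0.02],
    [0,0,-0.02],
    [0,0,-0.02]
  ],
  "slide": [
    [0.012,0.007,0.03],
    [0.012,0.007,0.08],
    [0.012,0.007,0.13],
    [0.012,0.007,0.17],
    [0.012,0.007,0.199],
    [0.012,0.007,0.199]
  ],
  "jaw": [40,40,40,40,40,40]
}}

```text
time_s: 43.5
ee_pos: [0.4433, 0.1207, 0.0805]
tcp_rot: [0.068, -3.139, 0.0]
force: [0.7, -0.2, -1.2]
gripper_width: 0.0401
grip_force: 0.0
```

Call:
{"op": "servo_tool", "data": {
  "rotation": [
    [0,0,0],
    [0,0,0],
    [0,0,0],
    [0,0,0],
    [0,0,0]
  ],
  "slide": [
    [0,0,0],
    [0,0,0],
    [0,0,0],
    [0,0,0],
    [0,0,0]
  ],
  "jaw": [20,5,5,5,5]
}}

```text
time_s: 44.12
ee_pos: [0.4439, 0.1215, 0.0816]
tcp_rot: [-0.067, 3.14, 0.002]
force: [-1.6, 8.7, 2.3]
gripper_width: 0.0138
grip_force: 30.0
```

Call:
{"op": "servo_tool", "data": {
  "rotation": [
    [0,0,0.25],
    [0,0,0.5],
    [0,0,0.75],
    [0,0,1],
    [0,0,1]
  ],
  "slide": [
    [0,0.002,0],
    [0,0.002,0],
    [0,0.002,0],
    [0,0.002,0],
    [0,0.002,0]
  ],
  "jaw": [5,5,5,5,5]
}}

```text
time_s: 44.75
ee_pos: [0.444, 0.1218, 0.0816]
tcp_rot: [0.745, 3.051, 0.001]
force: [-1.1, 3.0, 5.1]
gripper_width: 0.0139
grip_force: 30.0
```

Call:
{"op": "servo_tool", "data": {
  "rotation": [
    [0,0,0.25],
    [0,0,0.5],
    [0,0,0.75],
    [0,0,1],
    [0,0,1]
  ],
  "slide": [
    [0,0,0],
    [0,0,0],
    [0,0,0],
    [0,0,0],
    [0,0,0]
  ],
  "jaw": [5,5,5,5,5]
}}

```text
time_s: 45.38
ee_pos: [0.4441, 0.122, 0.0816]
tcp_rot: [1.506, 2.756, 0.002]
force: [-0.0, 4.4, 6.0]
gripper_width: 0.0139
grip_force: 30.0
```

```bash
python3 -c "
from h import *
s=r.state();print(s['force'],s['torque']);go((.4438,.1215,.081),92)"
```

```text
[-0.0264  4.386   6.0303] [ 0.6555 -0.0386 -0.0721]
t 45.375 pos [0.4441 0.122  0.0816] yaw 122.67693233928627 slide [-0.0005 -0.0011  0.0012]
rot [ 0.0027 -0.0004  1.0226]
```

Call:
{"op": "servo_tool", "data": {
  "rotation": [
    [0,0,0.25],
    [0,0,0.5],
    [0,0,0.75],
    [0,0,1],
    [0,0,1]
  ],
  "slide": [
    [0,0,0],
    [0,0,0],
    [0,0,0],
    [0,0,0],
    [0,0,0]
  ],
  "jaw": [5,5,5,5,5]
}}

```text
time_s: 46.0
ee_pos: [0.4443, 0.122, 0.0816]
tcp_rot: [2.167, 2.273, 0.003]
force: [1.1, 5.4, 4.5]
gripper_width: 0.0142
grip_force: 30.0
```

Call:
{"op": "servo_tool", "data": {
  "rotation": [
    [0,0,0.06],
    [0,0,0.06],
    [0,0,0.06]
  ],
  "slide": [
    [0,0,0],
    [0,0,0],
    [0,0,0]
  ],
  "jaw": [5,5,5]
}}

```text
time_s: 46.38
ee_pos: [0.4443, 0.122, 0.0816]
tcp_rot: [2.199, 2.243, 0.002]
force: [2.1, 5.3, 4.7]
gripper_width: 0.0141
grip_force: 30.2
```

```bash
python3 -c "
from h import *
s=r.state();print(s['force'],s['torque']);go((.4438,.1215,.081),92)"
```

```text
[2.1071 5.2797 4.6627] [ 0.8421 -0.1537  0.4898]
t 46.375 pos [0.4443 0.122  0.0816] yaw 91.12875863072291 slide [-0.001  -0.0011  0.0012]
rot [ 0.0034 -0.0008 -0.029 ]
```

Call:
{"op": "servo_tool", "data": {
  "rotation": [
    [0,0,0],
    [0,0,0],
    [0,0,0],
    [0,0,0],
    [0,0,0],
    [0,0,0],
    [0,0,0]
  ],
  "slide": [
    [0,0,0],
    [0,0,0],
    [0,0,-0.04],
    [0,0,-0.12],
    [0,0,-0.22],
    [-0.04,0.06,-0.32],
    [-0.044,0.07,-0.436]
  ],
  "jaw": [40,40,40,40,40,60,60]
}}

```text
time_s: 47.25
ee_pos: [0.4794, 0.099, 0.3004]
tcp_rot: [-2.207, -2.236, 0.002]
force: [0.1, -0.1, -0.3]
gripper_width: 0.0556
grip_force: 0.0
```

```bash
python3 -c "
from h import *
im,C=grab('wrist','w15');s,_=grab('scene','s15')
cv2.imwrite('pics/w15b.png',np.vstack([cv2.resize(im[0:256],(640,320)),cv2.resize(s[100:240,130:430],(600,280))[:,:600] if 0 else cv2.resize(s[100:240,130:430],(640,280))]))
go((0,0,0))"
```

```text
t 47.35 pos [0.4812 0.0998 0.3044] yaw 90.76384926621945 slide [-0.1872 -0.9702  0.6003]
```

View pics/w15b.png

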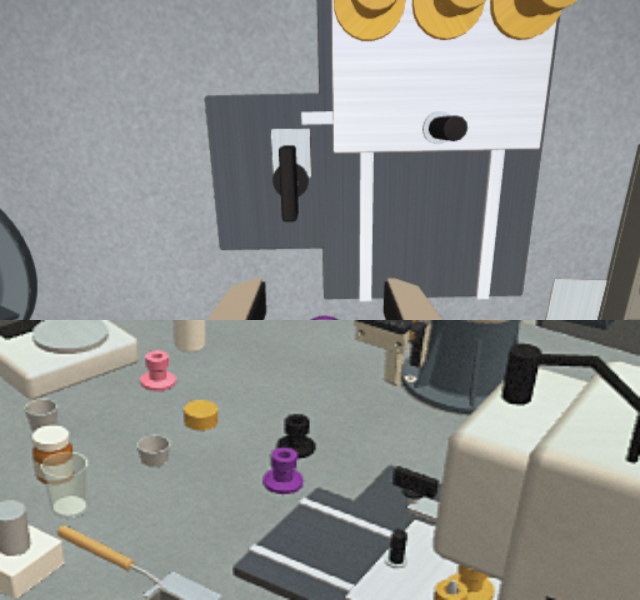

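```bash
python3 -c "
from cell import r
print(r.finish_job())"
```

```text
the job is handed in; nothing more can be done
None
```

The job is handed in at about 47 s of robot time: all three brass weights are seated on their own spindles, the carriage is fully home and the knob is locked, with no other object on the bench touched. The judge returned no verdict.

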